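# Show a weld section from the dry box to the inspection camera

## Task

Raise the dry box's clear lid and bring it gently onto its open stop, then take the T-shaped weld section out of the rack by its edges, keeping the fingers off its etched face. Finish holding it in the air before the inspection camera: upright with its web up, the etched face towards the lens and square to it, 120 mm from the lens, and the foot of the web (where it is welded to the flange) centred on the lens axis. The program ends while the gripper still holds the section there, with the lid left open and the other sections and everything on the bench left where they are.

Things in the scene. Friction and masses are not known exactly. Their poses are not given: they have to be found in the camera images.
- drybox: Grey open box fixed to the bench, 170 deep (x) by 180 wide (y), rim 82 high (mm). Origin: centre of its underside; x points from its front (bar side, by the robot) to its hinge side, z up. A white rack has 3 slots along y at x = -48, -8, 32 mm, each 17 wide, floor 12 and ridge tops 26 above the bench. One weld section stands in each, in any order. Low desiccant cartridge behind (top 38 high).
- lid (a joint): Lid hinge angle, rad: 0 shut, growing as the lid rises, 1.75 at its open stop (10 degrees beyond upright, where it stays by its own weight; let go below about 1.5 it falls shut). Lid about 0.35 kg, 170 by 180 mm, 10 mm thick, clear pane in an aluminium frame.
- lid_hinge (a point): On the lid's hinge line, half-way across the box, 85 mm behind the box's origin, 82.5 mm above the bench. The hinge line runs along the box's y.
- lid_bar (a point): Centre of the lid's round steel pull bar: 11 mm thick, 110 long, parallel to the hinge line, 40 mm before the lid's front edge on two 9 mm posts 100 mm apart; 210 mm from the hinge line, 87.5 above the bench when shut, at most about 295 on the way. Fingers can straddle it from above (one in front, one in the gap behind) and the bar may turn between them as the lid swings.
- tee_center (a point): Centre of the T-shaped weld section (the one to show), in its web, 31 mm above its underside. Steel slice 15 mm thick (x), about 0.15 kg: flange 70 wide (y), 12 high at the bottom; upright web 12 wide (y) up to 62 above the underside; 8 mm fillet welds in both corners. In the rack its axes are about parallel to the box's, web up (z), etched face to +x. The web's narrow sides look to +y and -y.
- tee_face (a point): Point on the T section's etched face (bright, with dark weld spots; the face on its +x side, towards the hinge in the rack) where web meets flange: 7.5 mm in +x and 19 mm below tee_center. Axes as for tee_center: x is the outward normal of the etched face, z up along the web.
- lens (a point): Centre of the front glass of the inspection camera, inside a 76 mm ring light, on a bench stand with a 22 mm column (280 mm high, 130 mm behind the lens). It looks level along its own -x, z up: the T section's tee_face belongs at x = -120 mm, y = 0, z = 0 of this frame, with its own x parallel to this x. Lens height (150 to 210 mm above the bench) and heading vary.
- corner_center (a point): L-shaped corner-joint section in the rack (bystander), same plate and slice size as the T: 70 mm flange and one web at its end, 62 mm high; point 31 mm above its underside, over the flange's middle.
- butt_center (a point): Butt-joint section in the rack (bystander): bar 70 by 15 mm, 28 mm high with a low bump on top; its centre.
- testblock_center (a point): Round steel hardness test block lying flat (bystander), 60 mm across, 15 mm high; its centre.
- puck_center (a point): Black resin-mounted specimen (bystander), 30 mm across, 20 mm high; its centre.
- bottle_center (a point): White wash bottle (bystander), 52 mm across, 130 mm high; its centre.
- loupe_center (a point): Black standing loupe (bystander), 42 mm across, 34 mm high; its centre.
- caliper_center (a point): Digital caliper lying flat (bystander), 200 mm long, 12 mm high; middle of its beam.
- marker_center (a point): Marker pen lying (bystander), 130 mm long, 15 mm thick; its centre.

How it is judged:
By the outcome, as a careful person would: the job done as asked, in the order asked, and still so for the second after the job is handed in, while the arm keeps its last pose, push and grip.
It also fails if it takes over 56 s, if anything falls off the work surface, if the arm or the gripper's body presses on something with over 40 N, if the wrist force passes 120 N, or if a joint passes its speed limit or range.

## Robot

A 7-joint arm with a two-finger parallel gripper is mounted at the origin on the work surface. World frame = base frame: x ahead of the robot, y to its left, z up, the work surface at z = 0. Lengths are in m, angles in rad, forces in N, time in s.
With the tool pointing down it reaches from about 0.4 to 0.85 m from the base axis. Payload 4.5 kg.
Tool frame: the origin (TCP) lies on the centre line of the jaws, within the pads' length; the fingertips stand 25 mm ahead of it and the grasp point (between the pads) lies 6 mm ahead of it (ctrl.tips_ahead is the distance from the TCP to the fingertips, in m); z points along the fingers, y is the direction in which the jaws open and shut (so a half turn about z gives the same grasp; the last joint's range is limited). The gripper opens to 88 mm and grips with 3 to 60 N. Pads are 18 mm wide; open, the fingers measure 123 mm over their backs; the gripper's body (75 mm by 187 mm) begins 45 mm behind the grasp point.
Start: joints at [-1.205, 0.689, -0.195, 1.565, 0.157, 0.902, -0.215], TCP at [0.204, 0.591, 0.264] pointing down, gripper open.
Joint ranges: [-3.01, 3.01], [-0.46, 2.08], [-1.47, 1.51], [0.13, 2.56], [-1, 4.14], [0.04, 2.09], [-2.66, 2.66]. Speed limits (rad/s): [2.57, 2.57, 3.14, 3.14, 3.14, 3.14, 3.14].

## Interface

Orientations are given as a unit quaternion [x, y, z, w].
In Python, from bench import ctrl gives the robot as it stands.
- The arm moves only by the tool play_rows, never from a script. Its argument "moves" is one flat list of numbers, 7 for each row, row after row: the opening in per cent of the stroke, from 0 (shut) to 100 (fully open), then the shift along the tool's x, y, z in m, then the turn, a rotation vector about the tool's x, y, z in rad. In form: [grip, x, y, z, wx, wy, wz, grip, x, y, z, wx, wy, wz, ...]. A call has exactly 8 rows; each row is the pose to reach, as a shift and turn from the pose commanded when the call began, along the tool's axes at that moment; what a row does not reach only later rows make up. A row lasts 1/10 s, in which the tool goes at most 50 mm and 8.59 degrees, less where a joint would pass 70% of its speed; a pose out of reach is approached as far as the arm can. A call with a gripper value outside its range is refused whole. The fingers move at their own pace and stop on an object; "force" is the grip in N (left out, the last holds). Time passes only in rows, so rows that repeat a pose let the fingers close, or fill a call up. It gives the time, the measured TCP pose, the force and the opening at its end, in the units of the state.
- ctrl.read_state(): the state, without advancing time (a new reading comes with each control period).
- ctrl.get_image(name): name is "scene" or "top" or "wrist"; returns a dict with "frame" (480x640x3 uint8, red, green, blue), "range_z" (480x640 float32, m along the optical axis (not along the pixel's ray), 0 where there is no reading), "fx", "fy", "cx", "cy" (pixels), "rvec" (rotation vector, rad) and "tvec" (3), from world to camera coordinates, as OpenCV has them; the wrist camera has in their place "hand_eye" (4x4, takes a point from camera to tool coordinates, whose origin is the TCP and whose axes are the flange's). Camera axes: x right, y down, z forward; pixel columns grow to the right and rows downward; lengths in m; the calibration is good to about 2 mm. A picture is of the moment at which its call begins: read the wrist's pose just before it.
- ctrl.sign_off(): hands the job in, once; it reports no verdict.
The state is a dict: "time_s": time; "joint_positions": joint angles; "dq": joint speeds; "joint_efforts": joint torques, N m; "ee_pos": TCP position; "tool_rot": TCP orientation; "force": force on the tool from outside, world axes, zero at the start; "moment": the same for the moment, N m; "width": opening from 0.0 (shut) to 1.0 (fully open).
Only numpy, scipy, OpenCV 4.12 (cv2) and the standard library are available. Lean on these libraries where they do the work, as an engineer would, in place of code of your own. Each camera call takes 0.05 s, during which the arm holds its last target.

## Working session

There is one attempt and no reset: what is moved stays moved. The work goes in short steps, Python scripts to look and compute and a tool call to move; the robot and the scene stay as the last step left them, time stands still between calls to the robot, and variables do not carry over. Pictures are saved under pics/ and viewed, and the job is handed in when it is done.

Besides the shell and the picture viewer there is one more tool, called after "Call:" as a command line: name --argument value ..., lists and objects as JSON in quotes. play_rows: Moves the arm, as the interface text tells. Its arguments: {"type":"object","properties":{"moves":{"type":"array"},"force":{"type":"number"}},"required":["moves"]}

```bash
ls; mkdir -p pics; python3 - <<'E'
from bench import ctrl
import cv2,pickle
print(ctrl.read_state()); print(ctrl.tips_ahead)
d={}
for n in ["scene","top","wrist"]:
    im=ctrl.get_image(n); d[n]=im
    cv2.imwrite(f"pics/{n}0.png",im["frame"][:,:,::-1])
    print(n,{k:v for k,v in im.items() if k not in("frame","range_z")})
pickle.dump(d,open("d0.pkl","wb"))
E
```

```text
pics
{'time_s': 0.0, 'joint_positions': array([-1.20519837,  0.68997777, -0.19450727,  1.56636004,  0.15733796,
        0.90250728, -0.21509298]), 'dq': array([ 0.00076347,  0.00039266,  0.00156723, -0.00030225, -0.00025721,
        0.00026743, -0.0009857 ]), 'joint_efforts': array([ 8.88958566e-04, -5.27573669e+01, -1.26713030e+00, -1.53426307e+01,
       -5.27948211e-02,  6.65924745e-03,  1.85164222e-04]), 'ee_pos': array([0.20345195, 0.59032742, 0.26290945]), 'tool_rot': array([ 1.65083847e-01,  9.86279099e-01, -9.26026118e-04, -6.82625364e-05]), 'force': array([-1.12767812,  0.29040659, -0.99741002]), 'moment': array([ 1.20265848e-02, -5.19113376e-05,  1.76908123e-02]), 'width': 1.0027207644962746}
0.025
scene {'fx': 456.8794233590711, 'fy': 456.8794233590711, 'cx': 318.9478926161504, 'cy': 249.25715748724502, 'rvec': array([ 1.75683064,  1.83317305, -0.71701361]), 'tvec': array([-0.03940345, -0.349396  ,  1.39096087])}
top {'fx': 485.315787938055, 'fy': 485.315787938055, 'cx': 310.6191619778998, 'cy': 234.95950361794684, 'rvec': array([ 2.11555037, -2.12499836,  0.18793115]), 'tvec': array([0.06743381, 0.56560854, 1.13801449])}
wrist {'fx': 400.0789533362478, 'fy': 400.0789533362478, 'cx': 313.4048837405974, 'cy': 249.6873291783478, 'hand_eye': array([[-1.03728663e-04, -9.47367436e-01, -3.20148293e-01,
         8.41051022e-02],
       [ 9.99999980e-01, -1.52979320e-04,  1.28687130e-04,
        -7.89641715e-04],
       [-1.70890065e-04, -3.20148274e-01,  9.47367433e-01,
        -1.20465029e-01],
       [ 0.00000000e+00,  0.00000000e+00,  0.00000000e+00,
         1.00000000e+00]])}
```

View pics/scene0.png

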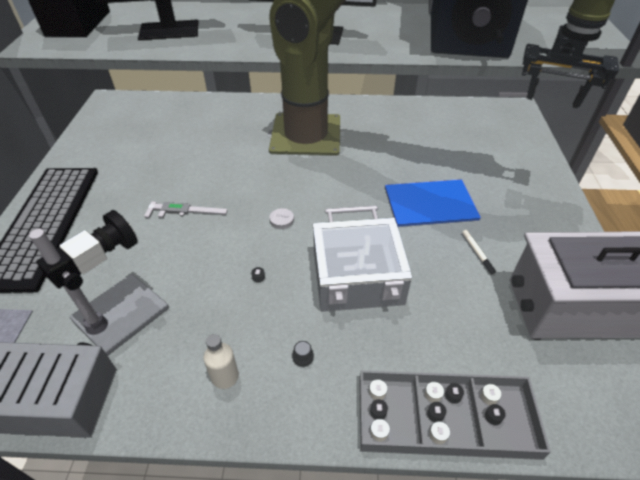

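View pics/top0.png

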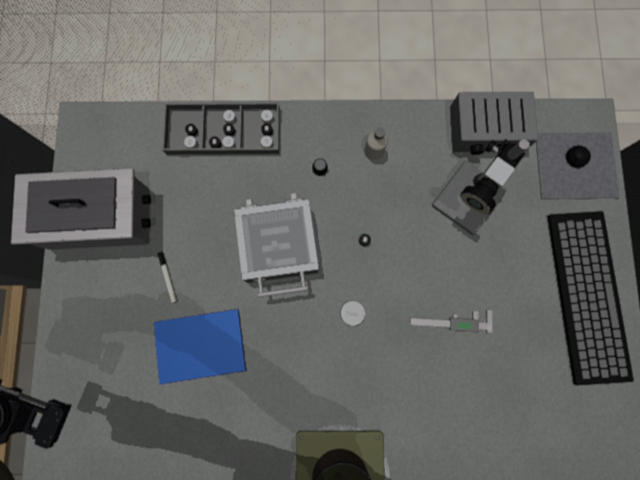

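View pics/wrist0.png

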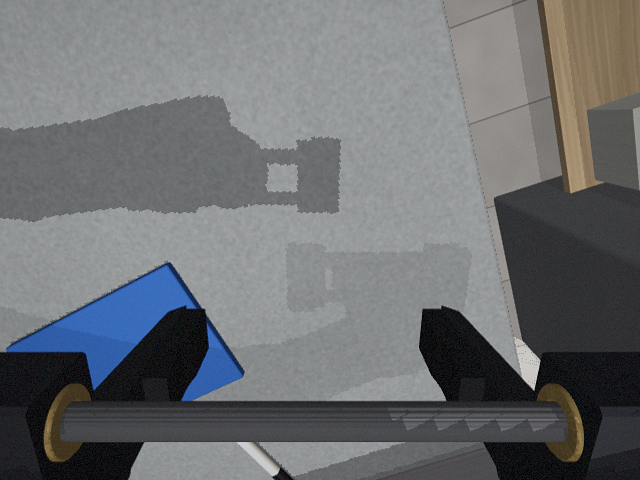

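The scene shows the lidded box ahead of the robot with its bar towards the base (top image: bar about (260,293)–(308,287)). The inspection camera is at right-rear (top image about (478,197)) and looks towards the front. Next I measure both.

```bash
cat > h.py <<'E'
import numpy as np, cv2, pickle
from scipy.spatial.transform import Rotation as R
def world(im,pose=None):
    z=im["range_z"].astype(float); v,u=np.mgrid[0:480,0:640]
    p=np.stack([(u-im["cx"])/im["fx"]*z,(v-im["cy"])/im["fy"]*z,z],-1)
    if "rvec" in im:
        M=cv2.Rodrigues(im["rvec"])[0]; w=(p-im["tvec"])@M
    else:
        H=im["hand_eye"]; t=p@H[:3,:3].T+H[:3,3]
        w=t@R.from_quat(pose[1]).as_matrix().T+pose[0]
    w[z==0]=np.nan
    return w
def proj(im,P):
    M=cv2.Rodrigues(im["rvec"])[0]; c=np.atleast_2d(P)@M.T+im["tvec"]
    return np.stack([c[:,0]/c[:,2]*im["fx"]+im["cx"],c[:,1]/c[:,2]*im["fy"]+im["cy"]],-1)
def ray(im,uv):  # origin, dir in world
    M=cv2.Rodrigues(im["rvec"])[0]
    d=np.array([(uv[0]-im["cx"])/im["fx"],(uv[1]-im["cy"])/im["fy"],1.])@M
    return -M.T@im["tvec"],d
def atz(im,uv,z):
    o,d=ray(im,uv); return o+d*(z-o[2])/d[2]
E
python3 - <<'E'
from h import *
d=pickle.load(open("d0.pkl","rb"))
np.set_printoptions(precision=4,suppress=True)
for n in("top","scene"):
    w=world(d[n]); im=d[n]
    # table plane check
    ok=np.isfinite(w[...,2])
    print(n,"table z",np.nanmedian(w[...,2][(abs(w[...,2])<.02)]))
    # lid frame top z~0.0875 ; 
    cen=atz(im,(277,240),.09)[:2] if n=="top" else atz(im,(360,255),.09)[:2]
    m=ok&(np.hypot(w[...,0]-cen[0],w[...,1]-cen[1])<.2)
    print(cen, np.histogram(w[...,2][m],bins=np.arange(-.01,.12,.01)))
    # bar
    mm=m&(w[...,2]>.075)
    pts=w[mm]; print(len(pts)); 
    r=cv2.minAreaRect((pts[:,:2]*1000).astype(np.float32)); print(r)
im=d["top"]
big=cv2.resize(im["frame"][180:310,215:345,::-1],None,fx=4.6,fy=4.6,interpolation=cv2.INTER_CUBIC); cv2.imwrite("pics/topbox.png",big)
im=d["scene"]
big=cv2.resize(im["frame"][190:320,295:425,::-1],None,fx=4.6,fy=4.6,interpolation=cv2.INTER_CUBIC); cv2.imwrite("pics/scenebox.png",big)
E
```

```text
top table z 0.0015575837602788667
[0.5472 0.1444] (array([3937, 8948,   48,   29,   25,   24,   39,   39,   89, 1555, 4245,
          4]), array([-0.01,  0.  ,  0.01,  0.02,  0.03,  0.04,  0.05,  0.06,  0.07,
        0.08,  0.09,  0.1 ,  0.11]))
5839
((540.6809692382812, 146.923583984375), (239.7728729248047, 180.06138610839844), 7.6694231033325195)
scene table z 0.0002472551732224262
[0.5666 0.1492] (array([6736, 6695,  249,  212,  268,  229,  253,  264,  357, 2907, 3152,
          0]), array([-0.01,  0.  ,  0.01,  0.02,  0.03,  0.04,  0.05,  0.06,  0.07,
        0.08,  0.09,  0.1 ,  0.11]))
6175
((540.3655395507812, 145.95416259765625), (238.1913604736328, 180.63021850585938), 7.8498969078063965)
```

View pics/topbox.png

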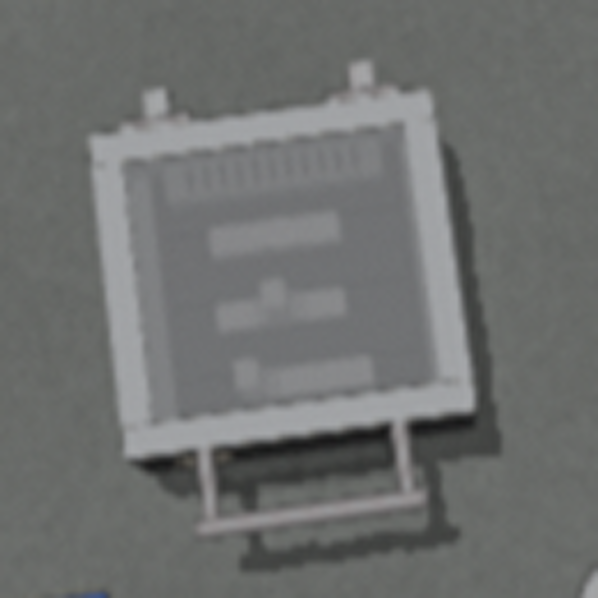

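View pics/scenebox.png

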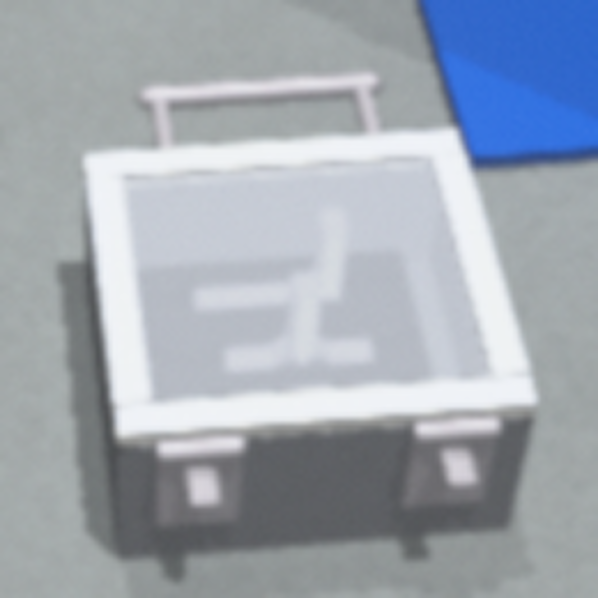

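Through the pane, the T (web mid-flange) stands in the middle slot, the corner section in front and the butt section behind. Now I'll fit the box, bar and lens.

```bash
python3 - <<'E'
from h import *
d=pickle.load(open("d0.pkl","rb"))
np.set_printoptions(precision=4,suppress=True)
a=np.radians(7.75); ex=np.array([np.cos(a),np.sin(a)]); ey=np.array([-np.sin(a),np.cos(a)])
for n in("top","scene"):
    w=world(d[n]); im=d[n]
    m=(np.hypot(w[...,0]-.55,w[...,1]-.146)<.2)&(w[...,2]>.075)
    p=w[m]; 
    X=p[:,:2]@ex; Y=p[:,:2]@ey
    hx=np.histogram(X,bins=np.arange(.42,.72,.005)); 
    print(n); print([(round(float(b),3),int(c)) for b,c in zip(hx[1],hx[0]) if c])
    bar=X<X.min()+.012
    fr=X>X.min()+.05
    pb=p[bar]; print("bar",np.median(pb,0),pb[:,:2].min(0),Y[bar].min(),Y[bar].max(),X.min())
    print("lid Y",np.percentile(Y[fr],[.3,50,99.7]),"z",np.median(p[fr][:,2]))
    c=np.polyfit(Y[bar],X[bar],1); print("bar slope deg",-np.degrees(np.arctan(c[0])))
    # lens region
    o=atz(im,(478,197),.18) if n=="top" else atz(im,(120,230),.18)
    print("lens approx",o)
im=d["top"]
cv2.imwrite("pics/toplens.png",cv2.resize(im["frame"][130:250,420:560,::-1],None,fx=5,fy=5,interpolation=cv2.INTER_CUBIC))
im=d["scene"]
cv2.imwrite("pics/scenelens.png",cv2.resize(im["frame"][195:355,20:180,::-1],None,fx=3.7,fy=3.7,interpolation=cv2.INTER_CUBIC))
E
```

```text
top
[(0.435, 102), (0.44, 110), (0.445, 42), (0.45, 18), (0.455, 14), (0.46, 16), (0.465, 15), (0.47, 16), (0.475, 18), (0.48, 187), (0.485, 164), (0.49, 165), (0.495, 149), (0.5, 168), (0.505, 154), (0.51, 160), (0.515, 161), (0.52, 163), (0.525, 161), (0.53, 159), (0.535, 158), (0.54, 166), (0.545, 153), (0.55, 158), (0.555, 162), (0.56, 151), (0.565, 157), (0.57, 154), (0.575, 158), (0.58, 161), (0.585, 149), (0.59, 152), (0.595, 164), (0.6, 151), (0.605, 147), (0.61, 159), (0.615, 145), (0.62, 162), (0.625, 150), (0.63, 164), (0.635, 160), (0.64, 156), (0.645, 151), (0.65, 52), (0.655, 40), (0.66, 4), (0.665, 7), (0.67, 5), (0.675, 1)]
bar [0.4266 0.1326 0.0933] [0.4152 0.0734] 0.013728690603217407 0.1315938280796479 0.4356386167422649
lid Y [-0.0169  0.073   0.1621] z 0.09151835225401732
bar slope deg -0.03295023271264921
lens approx [ 0.6256 -0.3069  0.18  ]
scene
[(0.435, 23), (0.44, 125), (0.445, 100), (0.45, 11), (0.455, 13), (0.46, 13), (0.465, 11), (0.47, 13), (0.475, 12), (0.48, 77), (0.485, 143), (0.49, 139), (0.495, 184), (0.5, 141), (0.505, 134), (0.51, 146), (0.515, 136), (0.52, 148), (0.525, 141), (0.53, 144), (0.535, 143), (0.54, 144), (0.545, 149), (0.55, 153), (0.555, 150), (0.56, 154), (0.565, 164), (0.57, 152), (0.575, 158), (0.58, 165), (0.585, 153), (0.59, 177), (0.595, 165), (0.6, 159), (0.605, 174), (0.61, 172), (0.615, 174), (0.62, 181), (0.625, 176), (0.63, 127), (0.635, 164), (0.64, 173), (0.645, 254), (0.65, 408), (0.655, 125), (0.66, 6), (0.67, 1)]
bar [0.4302 0.1289 0.0911] [0.4174 0.0705] 0.011146659464590107 0.12888975117381027 0.435993615353557
lid Y [-0.0184  0.0705  0.161 ] z 0.08996723706972294
bar slope deg 0.016856304087208097
lens approx [ 0.6022 -0.3089  0.18  ]
```

View pics/toplens.png

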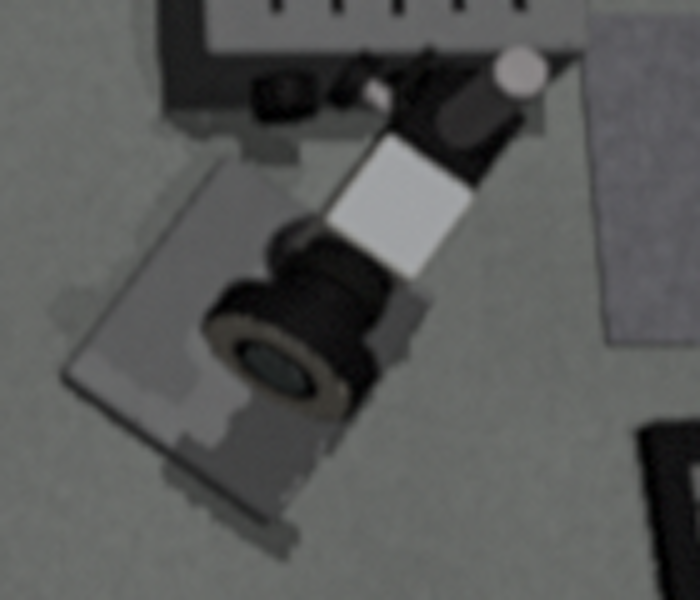

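View pics/scenelens.png

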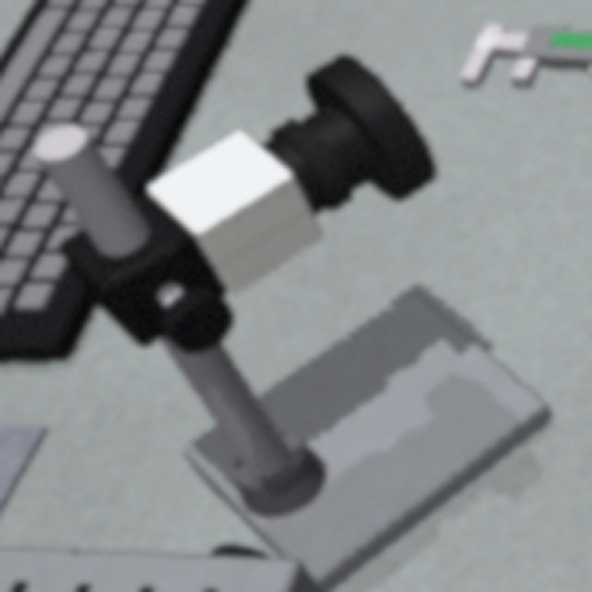

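```bash
python3 - <<'E'
from h import *
d=pickle.load(open("d0.pkl","rb"))
np.set_printoptions(precision=4,suppress=True)
im=d["top"]; w=world(im); f=im["frame"].astype(int)
sub=f[185:220,455:500]
rb=(f[...,0]-f[...,2])
m=np.zeros((480,640),bool); m[183:220,455:500]=True
ring=m&(rb>8)&(w[...,2]>.08)
print(ring.sum())
v,u=np.nonzero(ring); print(u.min(),u.max(),v.min(),v.max())
e=cv2.fitEllipse(cv2.convexHull(np.stack([u,v],1).astype(np.float32))); print(e)
p=w[ring]; c=np.median(p,0); 
for k in range(5):
    q=p-p.mean(0); s=np.linalg.svd(q,full_matrices=False); nrm=s[2][2]; r=q@nrm
    keep=abs(r-np.median(r))<.004; p=p[keep]
if nrm[0]>0:nrm=-nrm
print("plane n",nrm,"heading of lens x",np.degrees(np.arctan2(-nrm[1],-nrm[0])),len(p),p.mean(0), "extent z",p[:,2].min(),p[:,2].max())
# white box top & column
W=np.zeros((480,640),bool); W[145:195,480:520]=True
for n in("top","scene"):
    im=d[n]; w=world(im)
    m=(w[...,0]>.55)&(w[...,0]<.85)&(w[...,1]<-.22)&(w[...,1]>-.5)&(w[...,2]>.06)
    for lo,hi in((.262,.30),(.09,.28)):
        mm=m&(w[...,2]>lo)&(w[...,2]<hi); p=w[mm]; print(n,lo,len(p),np.median(p,0) if len(p) else None)
        if lo>.2 : print(cv2.minAreaRect((p[:,:2]*1000).astype(np.float32)), p[:,2].max())
    # white camera box
    wh=m&(im["frame"].min(-1)>(140 if n=="top" else 200))
    p=w[wh]; p=p[p[:,2]<.25]; print("white",len(p),np.median(p,0)); z=np.median(p[:,2]); 
    pt=p[abs(p[:,2]-np.percentile(p[:,2],80))<.006]; print(len(pt),pt[:,2].mean(),cv2.minAreaRect((pt[:,:2]*1000).astype(np.float32)))
E
```

```text
1
488 488 208 208Traceback (most recent call last):
  File "<stdin>", line 11, in <module>
cv2.error: OpenCV(4.12.0) /io/opencv/modules/imgproc/src/shapedescr.cpp:361: error: (-201:Incorrect size of input array) There should be at least 5 points to fit the ellipse in function 'fitEllipseNoDirect'
```

```bash
python3 - <<'E'
from h import *
d=pickle.load(open("d0.pkl","rb"))
np.set_printoptions(precision=3,suppress=True,linewidth=250)
im=d["top"]; w=world(im); f=im["frame"].astype(int)
print(f[196:216:2,458:500:2].sum(-1)//3)
print((f[...,0]-f[...,2])[196:216:2,458:500:2])
print(w[196:216:2,458:500:2,2])
for n in("top","scene"):
    im=d[n]; w=world(im)
    m=(w[...,0]>.55)&(w[...,0]<.9)&(w[...,1]<-.22)&(w[...,1]>-.55)&(w[...,2]>.06)
    mm=m&(w[...,2]>.262)&(w[...,2]<.3); p=w[mm]; print(n,len(p))
    if len(p)>4: print(np.median(p,0),cv2.minAreaRect((p[:,:2]*1000).astype(np.float32)))
    wh=m&(im["frame"].min(-1)>(120 if n=="top" else 200))&(w[...,2]<.25)
    p=w[wh]; print("white",len(p)); 
    if len(p)>4: 
        pt=p[abs(p[:,2]-np.percentile(p[:,2],75))<.006]; print(len(pt),pt.mean(0),cv2.minAreaRect((pt[:,:2]*1000).astype(np.float32)))
E
```

```text
[[102  67  54  55  56  54  54  57  62  43  24  20  21  20  19  14  14  16  51  67  65]
 [104 100  58  56  42  15  22  33  48  58  56  41  18  17  16  13  14  25  62  65  64]
 [102 106  73  55  38   5  35  38  32  35  52  62  37  17  15  13  11  11  35  66  61]
 [ 96 104 101  77  54  25  31  35  36  34  29  46  56  49  16  12  10  10  16  61  66]
 [ 90  99 104 103  77  45  25  31  35  35  40  24  44  58  37  11  14  13   8  59 100]
 [ 90 101 103 105 104  82  55  35  30  34  35  32  20  53  52  48  12   6  25  86 105]
 [ 97 102 102 102 103 104  74  57  46  31  27  16   7  53  55  70  21  13  67 105 103]
 [102 103 103 101 101  98  71  67  62  56  49  43  47  55  56  55  18  44  88 104 104]
 [102 101 103 103  87  68  66  66  67  66  63  57  56  55  55  46  30  88 104 103 103]
 [103 103 104 102  70  66  68  67  66  66  67  66  62  59  58  49  67 103 101 101 104]]
[[-1  0  6  7  7  7  6  6  6  4  1  0  0  1 -3  1 -1  0 -1 -1 -1]
 [-2  1  6  7  6  3  2  4  6  6  4  3  0  0  1  0 -1 -3 -1 -2 -1]
 [-1  0  2  8  4 -2 -2 -3 -1  2  6  5  4  1  1  1  0 -1  0  0 -1]
 [-2 -1  0  3  7  0 -4 -2 -2 -3
[... 1767 characters left out ...]
 0.002  0.002]
 [ 0.019  0.019  0.016  0.02   0.02   0.02   0.017  0.019  0.02   0.017  0.016  0.019  0.02   0.018  0.022  0.019 -0.003  0.     0.     0.003  0.003]]
top 127
[ 0.708 -0.369  0.279] ((710.822265625, -371.427734375), (21.50825309753418, 20.769224166870117), 85.00373840332031)
white 446
437 [ 0.673 -0.343  0.219] ((672.8956909179688, -343.6937255859375), (44.53096389770508, 48.75712585449219), 51.2054443359375)
scene 245
[ 0.716 -0.369  0.277] ((712.6414184570312, -371.4386901855469), (21.57140350341797, 20.84276008605957), 14.446290969848633)
white 531
531 [ 0.676 -0.343  0.219] ((674.0958862304688, -343.2318115234375), (48.81190490722656, 48.0467643737793), 50.727962493896484)
```

```bash
cat > lens.py <<'E'
from h import *
np.set_printoptions(precision=4,suppress=True,linewidth=250)
def run(im,w,box,T=2):
    f=im["frame"].astype(int); rb=cv2.blur((f[...,0]-f[...,2]).astype(np.float32),(2,2))
    m=np.zeros((480,640),bool); m[box[0]:box[1],box[2]:box[3]]=True
    m&=(w[...,2]>.13)
    tan=m&(rb>=3); glass=m&(rb<=-2)
    for nm,mk in(("tan",tan),("glass",glass)):
        k,l,st,_=cv2.connectedComponentsWithStats(mk.astype(np.uint8)); i=1+np.argmax(st[1:,4]); mk=l==i
        v,u=np.nonzero(mk); h=cv2.convexHull(np.stack([u,v],1).astype(np.float32)); e=cv2.fitEllipse(h)
        p=w[mk]; A=np.c_[p[:,1:2],np.ones(len(p))]
        # vertical plane  x = a*y + b*z + c
        A=np.c_[p[:,1],p[:,2],np.ones(len(p))]; 
        for _ in range(6):
            s=np.linalg.lstsq(A,p[:,0],rcond=None)[0]; r=abs(p[:,0]-A@s); kk=r<max(.004,0)
            if kk.all(): break
            A,p=A[kk],p[kk]
        n=np.array([1,-s[0],-s[1]]); n/=np.linalg.norm(n)
        # intersect ellipse centre ray with plane
        res=dict(e=e,n=n,heading=np.degrees(np.arctan2(n[1],n[0])),N=len(p),mean=p.mean(0),zmin=p[:,2].min(),zmax=p[:,2].max())
        if "rvec" in im:
            o,d=ray(im,e[0]); t=((np.array([s[2],0,0])-o)@n)/(d@n); res["c"]=o+t*d
        print(nm,res)
    return tan,glass
E
python3 - <<'E'
from lens import *
d=pickle.load(open("d0.pkl","rb"))
im=d["top"]; w=world(im)
t,g=run(im,w,(185,217,458,497))
o=im["frame"][:,:,::-1].copy(); o[t]=(0,0,255); o[g]=(255,0,0)
cv2.imwrite("pics/mask.png",cv2.resize(o[130:250,420:560],None,fx=5,fy=5,interpolation=cv2.INTER_NEAREST))
E
```

```text
tan {'e': ((475.6990661621094, 203.07562255859375), (12.71325397491455, 33.14924621582031), 121.57101440429688), 'n': array([ 0.7937, -0.6083,  0.0025]), 'heading': np.float64(-37.46934681920253), 'N': 230, 'mean': array([ 0.6071, -0.2939,  0.2013]), 'zmin': np.float64(0.1620496573017137), 'zmax': np.float64(0.23146881480566864), 'c': array([ 0.6068, -0.2943,  0.1993])}
glass {'e': ((475.16217041015625, 204.07127380371094), (4.719277381896973, 13.562610626220703), 121.61749267578125), 'n': array([ 0.8013, -0.5981,  0.0162]), 'heading': np.float64(-36.73868843145062), 'N': 55, 'mean': array([ 0.6054, -0.2943,  0.1962]), 'zmin': np.float64(0.18282686364588704), 'zmax': np.float64(0.2078095544151647), 'c': array([ 0.6055, -0.2941,  0.1959])}
```

View pics/mask.png

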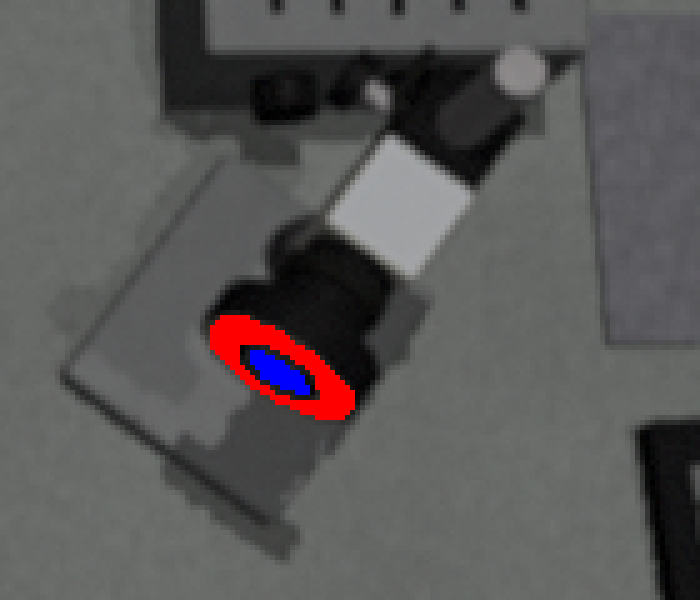

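The lens is about (0.606, -0.294, 0.198) with heading about -38°. It needs refining with the wrist camera later. The bar centre is about (0.427, 0.130, 0.0875), box yaw 7.75°. Now a move-planning helper.

```bash
cat > plan.py <<'E'
import json,os
from h import *
np.set_printoptions(precision=4,suppress=True,linewidth=200)
F="cmd.json"
def get():
    c=json.load(open(F)); return np.array(c["p"]),R.from_quat(c["q"])
def put(p,q): json.dump({"p":list(map(float,p)),"q":list(map(float,q.as_quat()))},open(F,"w"))
def down(yaw_y): # tool down, tool y at yaw (deg)
    a=np.radians(yaw_y); y=np.array([np.cos(a),np.sin(a),0]); z=np.array([0,0,-1.]); x=np.cross(y,z)
    return R.from_matrix(np.stack([x,y,z],1))
def rows(wps):
    """wps: 8 of (grip,pos,R). prints, updates cmd"""
    p0,q0=get(); out=[]
    for g,p,q in wps:
        s=np.round(q0.inv().apply(np.array(p)-p0),4); r=np.round((q0.inv()*q).as_rotvec(),3)
        out.append([g,*s,*r])
    print("["+",\n".join(", ".join(f"{v:g}" for v in (np.array(o)+0.)) for o in out)+"]")
    put(p0+q0.apply(out[-1][1:4]),q0*R.from_rotvec(out[-1][4:]))
def lin(p1,q1,n,g,p0=None,q0=None,smooth=True):
    if p0 is None: p0,q0=get()
    dr=(q0.inv()*q1).as_rotvec(); o=[]
    for i in range(1,n+1):
        t=i/n
        if smooth: t=t*t*(3-2*t)
        o.append((g,p0+(np.array(p1)-p0)*t,q0*R.from_rotvec(dr*t)))
    return o
def st():
    from bench import ctrl
    s=ctrl.read_state(); p,q=get(); m=R.from_quat(s["tool_rot"])
    print("t",round(s["time_s"],2),"meas",s["ee_pos"],"cmd-meas mm",(p-s["ee_pos"])*1000,"rot err deg",np.degrees((q.inv()*m).as_rotvec()),"F",s["force"],"w",round(s["width"],3)); print("q",s["joint_positions"])
    return s
BX=np.radians(7.75); ex=np.array([np.cos(BX),np.sin(BX),0]); ey=np.array([-np.sin(BX),np.cos(BX),0]); ez=np.array([0,0,1.])
E
cat > split.py <<'E'
from plan import *
E
python3 - <<'E'
from plan import *
q=R.from_quat(np.array([.16508,.98628,0,0])/np.hypot(.16508,.98628)); put([.204,.591,.264],q)
bar=.441*ex+.0715*ey
w=lin(bar+[0,0,.20],down(7.75),16,32)
rows(w[:8]); rows(w[8:])
E
```

```text
[32, -0.0041, -0.0041, 0.0007, 0, 0, 0.012,
32, -0.0155, -0.0156, 0.0027, 0, 0, 0.047,
32, -0.0333, -0.0335, 0.0059, 0, 0, 0.102,
32, -0.0564, -0.0567, 0.01, 0, 0, 0.172,
32, -0.0838, -0.0842, 0.0148, 0, 0, 0.256,
32, -0.1143, -0.1148, 0.0202, 0, 0, 0.349,
32, -0.1469, -0.1476, 0.026, 0, 0, 0.449,
32, -0.1806, -0.1814, 0.032, 0, 0, 0.552]
[32, -0.0464, -0.0112, 0.006, 0, 0, 0.103,
32, -0.0914, -0.022, 0.0118, 0, 0, 0.203,
32, -0.1334, -0.0321, 0.0172, 0, 0, 0.296,
32, -0.1711, -0.0411, 0.022, 0, 0, 0.379,
32, -0.203, -0.0488, 0.0261, 0, 0, 0.45,
32, -0.2275, -0.0547, 0.0292, 0, 0, 0.504,
32, -0.2433, -0.0585, 0.0313, 0, 0, 0.539,
32, -0.2489, -0.0598, 0.032, 0, 0, 0.552]
```

Call:
play_rows --moves '[32,-0.0041,-0.0041,0.0007,0,0,0.012,32,-0.0155,-0.0156,0.0027,0,0,0.047,32,-0.0333,-0.0335,0.0059,0,0,0.102,32,-0.0564,-0.0567,0.01,0,0,0.172,32,-0.0838,-0.0842,0.0148,0,0,0.256,32,-0.1143,-0.1148,0.0202,0,0,0.349,32,-0.1469,-0.1476,0.026,0,0,0.449,32,-0.1806,-0.1814,0.032,0,0,0.552]' --force 15

```text
time_s: 0.95
ee_pos: [0.3158, 0.3588, 0.2317]
tool_rot: [0.43, 0.903, 0.0, 0.0]
force: [1.4, -0.0, -0.3]
width: 0.326
```

Call:
play_rows --moves '[32,-0.0464,-0.0112,0.006,0,0,0.103,32,-0.0914,-0.022,0.0118,0,0,0.203,32,-0.1334,-0.0321,0.0172,0,0,0.296,32,-0.1711,-0.0411,0.022,0,0,0.379,32,-0.203,-0.0488,0.0261,0,0,0.45,32,-0.2275,-0.0547,0.0292,0,0,0.504,32,-0.2433,-0.0585,0.0313,0,0,0.539,32,-0.2489,-0.0598,0.032,0,0,0.552]'

```text
time_s: 1.75
ee_pos: [0.4274, 0.128, 0.1996]
tool_rot: [0.66, 0.752, -0.0, 0.0]
force: [-0.1, 0.4, -0.2]
width: 0.323
```

```bash
python3 - <<'E'
from plan import *
from bench import ctrl
s=st()
im=ctrl.get_image("wrist"); w=world(im,(s["ee_pos"],s["tool_rot"]))
cv2.imwrite("pics/w1.png",im["frame"][:,:,::-1])
pickle.dump((s,im),open("w1.pkl","wb"))
st()
E
```

```text
t 1.75 meas [0.4274 0.128  0.1996] cmd-meas mm [-0.0284  2.3315  0.3717] rot err deg [ 0.002  -0.0563  0.2844] F [-0.0621  0.3772 -0.1981] w 0.323
q [-0.408   0.581   0.02    2.16   -0.0257  0.4011 -0.2374]
t 1.8 meas [0.4274 0.1283 0.1996] cmd-meas mm [-0.027   2.036   0.3639] rot err deg [-0.0017 -0.0499  0.2533] F [ 0.4308 -0.3531  0.0758] w 0.318
q [-0.4084  0.581   0.0199  2.1599 -0.0258  0.4011 -0.2374]
```

View pics/w1.png

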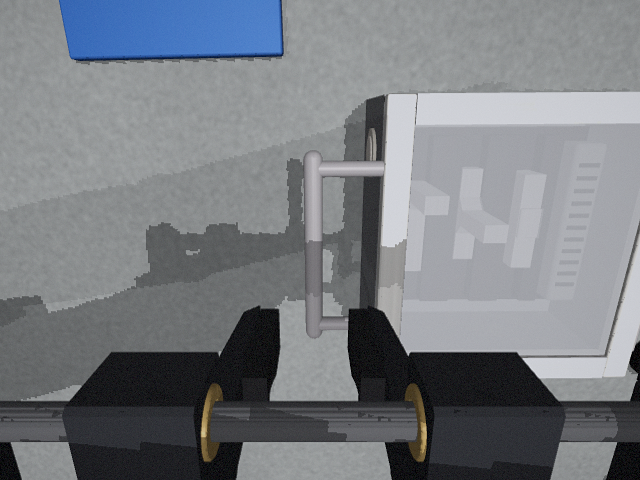

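The bar (column 314, rows 152–336) is centred between the fingers (280 and 349). I check it numerically with the wrist cloud and plan the descent.

```bash
python3 - <<'E'
from plan import *
s,im=pickle.load(open("w1.pkl","rb"))
w=world(im,(s["ee_pos"],s["tool_rot"]))
z=w[...,2]
m=np.zeros((480,640),bool); m[175:300,300:330]=True; m&=(z>.075)&(z<.11)
p=w[m]; X=p@ex; Y=p@ey; print("bar X",X.min(),np.median(X),X.max(),"z top",np.percentile(p[:,2],[50,90]), np.polyfit(Y,X,1))
m=np.zeros((480,640),bool); m[100:240,380:640]=True; m&=(z>.08)&(z<.11); p=w[m]; print("lid front X",np.percentile(p@ex,1),"z",np.median(p[:,2]),"Ymax",np.percentile(p@ey,99.5))
bar=.441*ex+.0715*ey
w_=lin(bar+[0,0,.0935],down(7.75),14,32); w_+=[w_[-1]]*2
rows(w_[:8]); rows(w_[8:])
E
```

```text
bar X 0.43431989545188265 0.4398897127356452 0.4490925796618715 z top [0.0915 0.0927] [0.0023 0.4398]
lid front X 0.47987129968083336 z 0.08921399416738614 Ymax 0.15886676593398083
[32, 0, 0, 0.0016, 0, 0, 0,
32, 0, 0, 0.0059, 0, 0, 0,
32, 0, 0, 0.0126, 0, 0, 0,
32, 0, 0, 0.0211, 0, 0, 0,
32, 0, 0, 0.031, 0, 0, 0,
32, 0, 0, 0.0419, 0, 0, 0,
32, 0, 0, 0.0533, 0, 0, 0,
32, 0, 0, 0.0646, 0, 0, 0]
[32, 0, 0, 0.0109, 0, 0, 0,
32, 0, 0, 0.0208, 0, 0, 0,
32, 0, 0, 0.0293, 0, 0, 0,
32, 0, 0, 0.036, 0, 0, 0,
32, 0, 0, 0.0403, 0, 0, 0,
32, 0, 0, 0.0419, 0, 0, 0,
32, 0, 0, 0.0419, 0, 0, 0,
32, 0, 0, 0.0419, 0, 0, 0]
```

Call:
play_rows --moves '[32,0,0,0.0016,0,0,0,32,0,0,0.006,0,0,0,32,0,0,0.0126,0,0,0,32,0,0,0.021,0,0,0,32,0,0,0.031,0,0,0,32,0,0,0.042,0,0,0,32,0,0,0.053,0,0,0,32,0,0,0.0646,0,0,0]'

```text
time_s: 2.6
ee_pos: [0.4266, 0.1304, 0.134]
tool_rot: [0.658, 0.753, -0.0, -0.0]
force: [0.2, 0.0, -0.0]
width: 0.32
```

Call:
play_rows --moves '[32,0,0,0.011,0,0,0,32,0,0,0.021,0,0,0,32,0,0,0.029,0,0,0,32,0,0,0.036,0,0,0,32,0,0,0.04,0,0,0,32,0,0,0.0419,0,0,0,20,0,0,0.0419,0,0,0,0,0,0,0.0419,0,0,0]'

```text
time_s: 3.4
ee_pos: [0.427, 0.1303, 0.0934]
tool_rot: [0.658, 0.753, 0.0, 0.0]
force: [-0.1, -0.2, -0.2]
width: 0.162
```

```bash
python3 - <<'E'
from plan import *
st()
E
```

```text
t 3.4 meas [0.427  0.1303 0.0934] cmd-meas mm [0.3069 0.0147 0.0531] rot err deg [-0.0315  0.0114  0.0088] F [-0.0575 -0.2288 -0.1985] w 0.162
q [-0.4018  0.8055  0.0038  2.2269 -0.0257  0.1086 -0.2387]
```

```bash
cat > arc.py <<'E'
from plan import *
XH,ZH,YB=.650,.0825,.0715
def bp(th):
    a=th+.0238
    return (XH-.21*np.cos(a))*ex+YB*ey+(ZH+.21*np.sin(a)+.006)*ez
Q=down(7.75)
E
python3 - <<'E'
from arc import *
p,_=get(); W=[(0,p,Q)]*3
for i in range(1,38):
    t=i/37; t=t*t*(3-2*t); W.append((0,bp(1.5*t),Q))
print(len(W)); pickle.dump(W,open("arc.pkl","wb"))
for k in range(5): rows(W[8*k:8*k+8])
E
```

```text
40
[0, 0, 0, 0, 0, 0, 0,
0, 0, 0, 0, 0, 0, 0,
0, 0, 0, 0, 0, 0, 0,
0, 0, -0.0009, -0.0007, 0, 0, 0,
0, 0, -0.0009, -0.0027, 0, 0, 0,
0, 0, -0.0007, -0.0059, 0, 0, 0,
0, 0, -0.0005, -0.0102, 0, 0, 0,
0, 0, 0, -0.0157, 0, 0, 0]
[0, 0, 0.0007, -0.0064, 0, 0, 0,
0, 0, 0.0018, -0.0137, 0, 0, 0,
0, 0, 0.0033, -0.0218, 0, 0, 0,
0, 0, 0.0054, -0.0306, 0, 0, 0,
0, 0, 0.008, -0.04, 0, 0, 0,
0, 0, 0.0112, -0.0499, 0, 0, 0,
0, 0, 0.0151, -0.0601, 0, 0, 0,
0, 0, 0.0198, -0.0705, 0, 0, 0]
[0, 0, 0.0055, -0.0105, 0, 0, 0,
0, 0, 0.0117, -0.021, 0, 0, 0,
0, 0, 0.0186, -0.0313, 0, 0, 0,
0, 0, 0.0263, -0.0413, 0, 0, 0,
0, 0, 0.0346, -0.0509, 0, 0, 0,
0, 0, 0.0435, -0.0601, 0, 0, 0,
0, 0, 0.0529, -0.0686, 0, 0, 0,
0, 0, 0.0628, -0.0765, 0, 0, 0]
[0, 0, 0.0101, -0.0072, 0, 0, 0,
0, 0, 0.0205, -0.0136, 0, 0, 0,
0, 0, 0.0308, -0.0193, 0, 0, 0,
0, 0, 0.0411, -0.0242, 0, 0, 0,
0, 0, 0.0513, -0.0284, 0, 0, 0,
0, 0, 0.061, -0.0319, 0, 0, 0,
0, 0, 0.0704, -0.0347, 0, 0, 0,
0, 0, 0.0791, -0.0369, 0, 0, 0]
[0, 0, 0.0081, -0.0017, 0, 0, 0,
0, 0, 0.0154, -0.003, 0, 0, 0,
0, 0, 0.0218, -0.0038, 0, 0, 0,
0, 0, 0.0272, -0.0044, 0, 0, 0,
0, 0, 0.0316, -0.0048, 0, 0, 0,
0, 0, 0.0348, -0.005, 0, 0, 0,
0, 0, 0.0367, -0.0051, 0, 0, 0,
0, 0, 0.0374, -0.0052, 0, 0, 0]
```

Call:
play_rows --moves '[0,0,0,0,0,0,0,0,0,0,0,0,0,0,0,0,0,0,0,0,0,0,0,-0.0009,-0.0007,0,0,0,0,0,-0.0009,-0.0027,0,0,0,0,0,-0.0007,-0.006,0,0,0,0,0,-0.0005,-0.0102,0,0,0,0,0,0,-0.0157,0,0,0]' --force 15

```text
time_s: 4.2
ee_pos: [0.4279, 0.1304, 0.1093]
tool_rot: [0.658, 0.753, 0.001, 0.001]
force: [5.3, -1.0, -3.3]
width: 0.111
```

Call:
play_rows --moves '[0,0,0.0007,-0.0064,0,0,0,0,0,0.0018,-0.0137,0,0,0,0,0,0.0033,-0.0218,0,0,0,0,0,0.0054,-0.0306,0,0,0,0,0,0.008,-0.04,0,0,0,0,0,0.0112,-0.05,0,0,0,0,0,0.0151,-0.06,0,0,0,0,0,0.0198,-0.0705,0,0,0]'

```text
time_s: 5.0
ee_pos: [0.4488, 0.1333, 0.1805]
tool_rot: [0.658, 0.753, 0.002, 0.001]
force: [9.0, -0.2, -8.3]
width: 0.11
```

```bash
python3 - <<'E'
from plan import *
from bench import ctrl
st()
im=ctrl.get_image("scene"); cv2.imwrite("pics/s2.png",im["frame"][:,:,::-1])
E
```

```text
t 5.0 meas [0.4488 0.1333 0.1805] cmd-meas mm [175.8194  23.8482 117.8437] rot err deg [-0.2867  0.0409  0.0187] F [ 9.0055 -0.2148 -8.3337] w 0.11
q [-0.3969  0.6348  0.0148  2.1197 -0.022   0.3822 -0.2299]
```

View pics/s2.png

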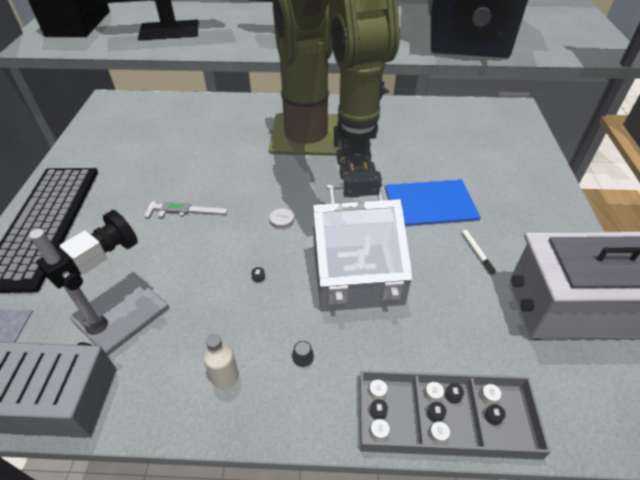

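The lid is rising in the grip and the forces are around 12 N. I continue the arc.

Call:
play_rows --moves '[0,0,0.0055,-0.0105,0,0,0,0,0,0.0117,-0.021,0,0,0,0,0,0.0186,-0.0313,0,0,0,0,0,0.0263,-0.0413,0,0,0,0,0,0.0346,-0.051,0,0,0,0,0,0.0435,-0.06,0,0,0,0,0,0.053,-0.0686,0,0,0,0,0,0.0628,-0.0765,0,0,0]'

```text
time_s: 5.85
ee_pos: [0.5124, 0.142, 0.2554]
tool_rot: [0.658, 0.753, 0.003, 0.002]
force: [17.6, 3.4, -28.3]
width: 0.1
```

Call:
play_rows --moves '[0,0,0.0101,-0.0072,0,0,0,0,0,0.0205,-0.0136,0,0,0,0,0,0.0308,-0.0193,0,0,0,0,0,0.041,-0.0242,0,0,0,0,0,0.0513,-0.0284,0,0,0,0,0,0.061,-0.0319,0,0,0,0,0,0.0704,-0.0347,0,0,0,0,0,0.0791,-0.0369,0,0,0]'

```text
time_s: 6.65
ee_pos: [0.5844, 0.1519, 0.291]
tool_rot: [0.657, 0.753, -0.003, -0.002]
force: [0.7, 1.1, -10.1]
width: 0.106
```

Call:
play_rows --moves '[0,0,0.0081,-0.0017,0,0,0,0,0,0.0154,-0.003,0,0,0,0,0,0.0218,-0.0038,0,0,0,0,0,0.0272,-0.0044,0,0,0,0,0,0.0316,-0.0048,0,0,0,0,0,0.0348,-0.005,0,0,0,0,0,0.0367,-0.0051,0,0,0,0,0,0.0374,-0.0052,0,0,0]'

```text
time_s: 7.45
ee_pos: [0.6241, 0.1573, 0.2981]
tool_rot: [0.658, 0.753, 0.0, -0.0]
force: [-1.5, 1.8, -7.8]
width: 0.112
```

```bash
python3 - <<'E'
from arc import *
from bench import ctrl
st()
im=ctrl.get_image("scene"); cv2.imwrite("pics/s3.png",im["frame"][:,:,::-1])
W=[(0,bp(1.5+.27*(i/16)),Q) for i in range(1,17)]
rows(W[:8]); rows(W[8:])
E
```

```text
t 7.45 meas [0.6241 0.1573 0.2981] cmd-meas mm [ 0.5026 -0.1723  0.2481] rot err deg [ 0.0084  0.0257 -0.0071] F [-1.4975  1.8478 -7.8457] w 0.112
q [-0.3355  0.6766  0.0322  1.47   -0.0246  0.9955 -0.1618]
[0, 0, 0.0036, -0.0001, 0, 0, 0,
0, 0, 0.0071, -0.0002, 0, 0, 0,
0, 0, 0.0107, -0.0002, 0, 0, 0,
0, 0, 0.0142, -0.0002, 0, 0, 0,
0, 0, 0.0177, -0.0001, 0, 0, 0,
0, 0, 0.0213, 0.0001, 0, 0, 0,
0, 0, 0.0248, 0.0003, 0, 0, 0,
0, 0, 0.0283, 0.0006, 0, 0, 0]
[0, 0, 0.0036, 0.0004, 0, 0, 0,
0, 0, 0.0071, 0.0008, 0, 0, 0,
0, 0, 0.0106, 0.0012, 0, 0, 0,
0, 0, 0.0141, 0.0017, 0, 0, 0,
0, 0, 0.0176, 0.0023, 0, 0, 0,
0, 0, 0.0211, 0.0029, 0, 0, 0,
0, 0, 0.0246, 0.0036, 0, 0, 0,
0, 0, 0.028, 0.0044, 0, 0, 0]
```

View pics/s3.png

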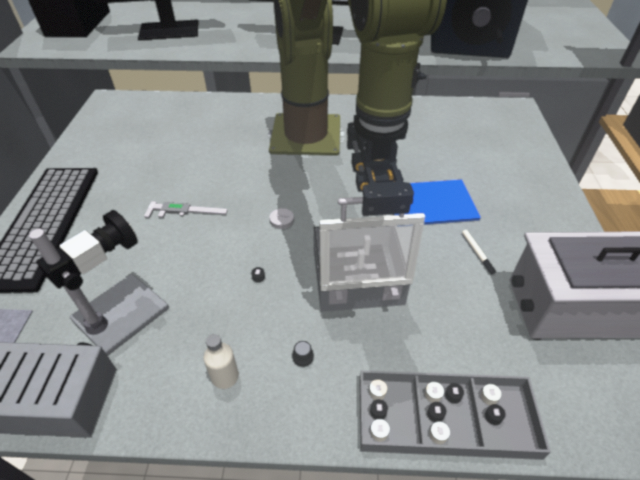

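Call:
play_rows --moves '[0,0,0.0036,-0.0001,0,0,0,0,0,0.0071,-0.0002,0,0,0,0,0,0.0107,-0.0002,0,0,0,0,0,0.0142,-0.0002,0,0,0,0,0,0.0177,-0.0001,0,0,0,0,0,0.0213,0.0001,0,0,0,0,0,0.0248,0.0003,0,0,0,0,0,0.0283,0.0006,0,0,0]'

```text
time_s: 8.3
ee_pos: [0.6524, 0.1611, 0.2974]
tool_rot: [0.658, 0.753, 0.0, -0.0]
force: [-0.5, 3.5, -6.1]
width: 0.11
```

Call:
play_rows --moves '[0,0,0.003,0.0003,0,0,0,0,0,0.006,0.0006,0,0,0,0,0,0.009,0.001,0,0,0,0,0,0.0115,0.0014,0,0,0,0,0,0.0135,0.0016,0,0,0,0,0,0.0155,0.0019,0,0,0,0,0,0.017,0.0022,0,0,0,0,0,0.0185,0.0025,0,0,0]'

```text
time_s: 9.1
ee_pos: [0.6705, 0.1635, 0.2948]
tool_rot: [0.658, 0.753, -0.0, -0.0]
force: [-1.3, 4.0, -6.2]
width: 0.11
```

```bash
python3 - <<'E'
from arc import *
from bench import ctrl
p,q=get(); put(bp(1.635)+.0185*ex-.0025*ez,Q)
s=st(); d=s["ee_pos"]-XH*ex-YB*ey-ZH*ez-.006*ez; print("theta est",np.arctan2(d[2],-(d@ex))-.0238, np.hypot(d[2],d@ex))
im=ctrl.get_image("scene"); cv2.imwrite("pics/s4.png",im["frame"][150:330,260:480,::-1])
E
```

```text
t 9.1 meas [0.6705 0.1635 0.2948] cmd-meas mm [0.5463 0.0175 0.3957] rot err deg [0.0188 0.0108 0.0055] F [-1.2889  4.0358 -6.2067] w 0.11
q [-0.3226  0.7522  0.0347  1.3117 -0.0272  1.0784 -0.1492]
theta est 1.721710059148723 0.2094806879340274
```

View pics/s4.png

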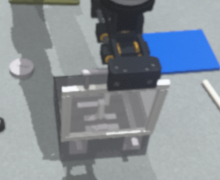

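Call:
play_rows --moves '[0,0,0.0012,0.0002,0,0,0,0,0,0.0024,0.0004,0,0,0,0,0,0.0036,0.0006,0,0,0,0,0,0.0048,0.0008,0,0,0,0,0,0.006,0.0011,0,0,0,0,0,0.0072,0.0013,0,0,0,0,0,0.0084,0.0015,0,0,0,0,0,0.0096,0.0017,0,0,0]'

```text
time_s: 9.95
ee_pos: [0.6773, 0.1643, 0.2936]
tool_rot: [0.658, 0.753, -0.003, -0.002]
force: [-13.8, 1.9, 3.6]
width: 0.116
```

```bash
python3 - <<'E'
from arc import *
p,q=get(); put(p+.0096*ex-.0017*ez,Q)
s=st(); d=s["ee_pos"]-XH*ex-YB*ey-ZH*ez-.006*ez; print("theta est",np.arctan2(d[2],-(d@ex))-.0238, np.hypot(d[2],d@ex))
E
```

```text
t 9.95 meas [0.6773 0.1643 0.2936] cmd-meas mm [ 3.2783  0.4394 -0.1097] rot err deg [ 0.3983 -0.0027  0.0113] F [-13.813    1.8846   3.5597] w 0.116
q [-0.3202  0.7676  0.0349  1.2807 -0.0284  1.1006 -0.147 ]
theta est 1.7548242017589992 0.20960747049369244
```

The lid is on its stop: estimated angle 1.755, soft contact at about 14 N. I release the bar and rise clear.

Call:
play_rows --moves '[20,0,-0.0015,0,0,0,0,40,0,-0.003,0,0,0,0,40,0,-0.003,0,0,0,0,40,0,-0.003,0,0,0,0,40,0,-0.003,-0.003,0,0,0,40,0,-0.003,-0.01,0,0,0,40,0,-0.003,-0.022,0,0,0,40,0,-0.003,-0.04,0,0,0]'

```text
time_s: 10.75
ee_pos: [0.6768, 0.1642, 0.3337]
tool_rot: [0.658, 0.753, -0.0, -0.0]
force: [0.3, 0.5, 0.2]
width: 0.398
```

```bash
python3 - <<'E'
from plan import *
from bench import ctrl
p,q=get(); put(p-.003*ex+.04*ez,q)
st()
im=ctrl.get_image("scene"); cv2.imwrite("pics/s5.png",cv2.resize(im["frame"][120:320,260:480,::-1],None,fx=2.5,fy=2.5))
h=np.radians(-38); u=np.array([np.cos(h),np.sin(h),0]); L=np.array([.606,-.294,.198]); f=np.radians(30)
tz=np.sin(f)*u-np.cos(f)*ez; tx=-np.cos(f)*u-np.sin(f)*ez; ty=np.cross(tz,tx)
Q=R.from_matrix(np.stack([tx,ty,tz],1)); T=L-.10*u+.135*ez
p0,q0=get(); m=p0+.02*ez-.03*ex
w=lin(T,Q,16,100)
# keep height early: lift extra
for i in range(16):
    w[i]=(w[i][0] if i>3 else 40,w[i][1]+ez*.03*np.sin(np.pi*(i+1)/16),w[i][2])
print(np.degrees((q0.inv()*Q).magnitude()),T,[x[1][2].round(3) for x in w])
rows(w[:8]); rows(w[8:])
E
```

```text
t 10.75 meas [0.6768 0.1642 0.3337] cmd-meas mm [ 0.7466  0.2159 -0.2391] rot err deg [ 0.0601 -0.0091  0.0098] F [0.3413 0.5165 0.192 ] w 0.398
q [-0.3223  0.7324  0.039   1.231  -0.0282  1.1798 -0.1474]
53.03468008557881 [ 0.5272 -0.2324  0.333 ] [np.float64(0.339), np.float64(0.345), np.float64(0.35), np.float64(0.355), np.float64(0.358), np.float64(0.361), np.float64(0.363), np.float64(0.363), np.float64(0.363), np.float64(0.361), np.float64(0.358), np.float64(0.354), np.float64(0.35), np.float64(0.345), np.float64(0.339), np.float64(0.333)]
[40, -0.0042, -0.0023, -0.0058, -0.002, -0.006, -0.008,
40, -0.016, -0.0087, -0.0115, -0.009, -0.021, -0.032,
40, -0.0344, -0.0187, -0.0166, -0.019, -0.046, -0.07,
40, -0.0583, -0.0316, -0.0211, -0.032, -0.078, -0.118,
100, -0.0865, -0.047, -0.0248, -0.047, -0.115, -0.175,
100, -0.118, -0.0641, -0.0276, -0.064, -0.157, -0.239,
100, -0.1517, -0.0824, -0.0292, -0.082, -0.202, -0.307,
100, -0.1865, -0.1013, -0.0298, -0.101, -0.249, -0.377]
[100, -0.0245, -0.0305, 0.0056, -0.019, -0.046, -0.07,
100, -0.0479, -0.0602, 0.0122, -0.037, -0.091, -0.139,
100, -0.0695, -0.088, 0.0194, -0.054, -0.133, -0.202,
100, -0.0885, -0.113, 0.0271, -0.07, -0.17, -0.259,
100, -0.1042, -0.1342, 0.0349, -0.083, -0.202, -0.308,
100, -0.1159, -0.1506, 0.0426, -0.093, -0.227, -0.345,
100, -0.1229, -0.1613, 0.0497, -0.099, -0.243, -0.369,
100, -0.1243, -0.1653, 0.056, -0.101, -0.248, -0.377]
```

View pics/s5.png

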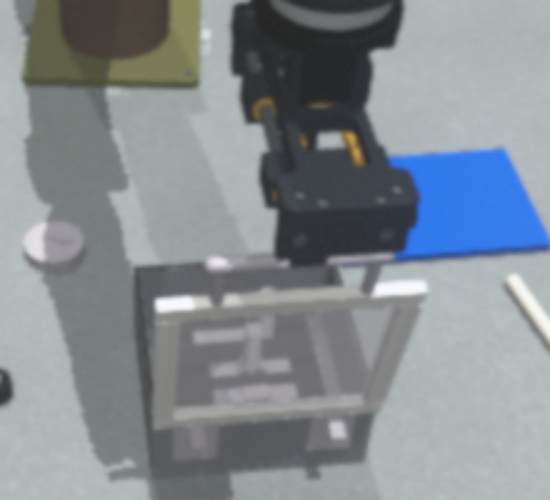

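The lid stands open by itself, leaning back, and the gripper is clear above the bar. Next I go to look at the lens.

Call:
play_rows --moves '[40,-0.0042,-0.0023,-0.0058,-0.002,-0.006,-0.008,40,-0.016,-0.0087,-0.0115,-0.009,-0.021,-0.032,40,-0.0344,-0.0187,-0.0166,-0.019,-0.046,-0.07,40,-0.0583,-0.0316,-0.0211,-0.032,-0.078,-0.118,100,-0.0865,-0.047,-0.0248,-0.047,-0.115,-0.175,100,-0.118,-0.0641,-0.0276,-0.064,-0.157,-0.239,100,-0.1517,-0.0824,-0.0292,-0.082,-0.202,-0.307,100,-0.1865,-0.1013,-0.0298,-0.101,-0.249,-0.377]'

```text
time_s: 11.6
ee_pos: [0.6005, -0.0362, 0.3632]
tool_rot: [0.498, 0.857, -0.044, 0.127]
force: [0.7, 0.4, -0.4]
width: 0.742
```

Call:
play_rows --moves '[100,-0.0245,-0.0305,0.0056,-0.019,-0.046,-0.07,100,-0.0479,-0.0602,0.0122,-0.037,-0.091,-0.139,100,-0.0695,-0.088,0.0194,-0.054,-0.133,-0.202,100,-0.0885,-0.113,0.0271,-0.07,-0.17,-0.259,100,-0.1042,-0.1342,0.0349,-0.083,-0.202,-0.308,100,-0.1159,-0.1506,0.0426,-0.093,-0.227,-0.345,100,-0.1229,-0.1613,0.0497,-0.099,-0.243,-0.369,100,-0.1243,-0.1653,0.056,-0.101,-0.248,-0.377]'

```text
time_s: 12.4
ee_pos: [0.5237, -0.2349, 0.3324]
tool_rot: [0.315, 0.913, -0.086, 0.244]
force: [0.4, -0.8, -0.1]
width: 0.998
```

```bash
python3 - <<'E'
from plan import *
from bench import ctrl
st()
im0=ctrl.get_image("wrist")
import time
s=st(); im=ctrl.get_image("wrist")
pickle.dump((s,im),open("wl.pkl","wb"))
cv2.imwrite("pics/wl.png",im["frame"][:,:,::-1])
E
```

```text
t 12.4 meas [ 0.5237 -0.2349  0.3324] cmd-meas mm [3.4995 2.4497 0.5545] rot err deg [0.1784 0.0321 0.0466] F [ 0.3539 -0.7679 -0.1151] w 0.998
q [0.0922 0.403  0.1961 2.0977 0.6594 0.2077 0.5422]
t 12.45 meas [ 0.5233 -0.2347  0.3313] cmd-meas mm [3.9238 2.2889 1.6374] rot err deg [0.2324 0.1335 0.0321] F [-0.0794 -0.7568 -0.2379] w 1.001
q [0.0915 0.4045 0.1969 2.0987 0.6596 0.2073 0.5416]
```

View pics/wl.png

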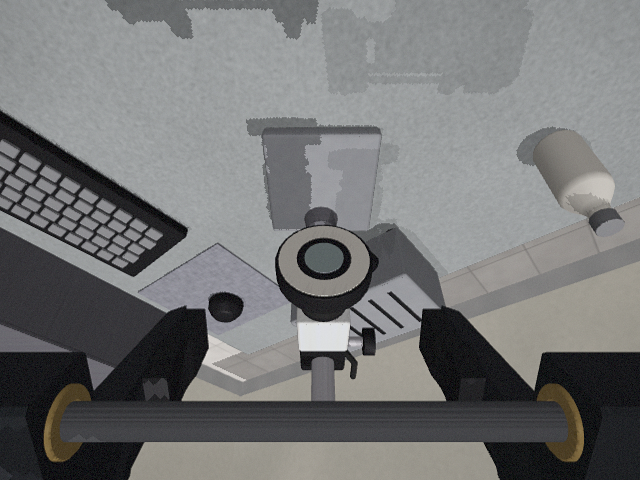

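The wrist view shows the ring light face on, centred near (324,260), glass at (323,258). I fit its plane and centre.

```bash
python3 - <<'E'
from lens import *
s,im=pickle.load(open("wl.pkl","rb")); w=world(im,(s["ee_pos"],s["tool_rot"]))
H=im["hand_eye"]; M=R.from_quat(s["tool_rot"]).as_matrix()
Rc=M@H[:3,:3]; tc=M@H[:3,3]+s["ee_pos"]
g=cv2.cvtColor(im["frame"],cv2.COLOR_RGB2GRAY)
m=np.zeros((480,640),np.uint8); cv2.ellipse(m,((323,258),(96,80),0),1,-1)
f=im["frame"].astype(int)
bright=(m>0)&(g>90); 
k,l,stt,_=cv2.connectedComponentsWithStats(bright.astype(np.uint8)); i=1+np.argmax(stt[1:,4]); ring=l==i
k,l,stt,_=cv2.connectedComponentsWithStats(((m>0)&(g>60)&(g<=140)).astype(np.uint8)); gl=l==l[258,323]
print("ring px",ring.sum(),"glass px",gl.sum(), g[258,323],g[258,290])
p=w[ring]; p=p[np.isfinite(p[:,0])]
for it in range(4):
    c=p.mean(0); n=np.linalg.svd(p-c,full_matrices=False)[2][2]; r=(p-c)@n; p=p[abs(r)<.004]
if n[0]<0:n=-n
print("n",n,"heading",np.degrees(np.arctan2(n[1],n[0])),"tilt",np.degrees(np.arcsin(n[2])),"rms",r.std(),"c",c)
for nm,mk in(("ring",ring),("glass",gl)):
    cs,_=cv2.findContours(mk.astype(np.uint8),cv2.RETR_EXTERNAL,cv2.CHAIN_APPROX_NONE); cc=max(cs,key=len)
    cc=cv2.convexHull(cc).astype(float)[:,0]
    d=np.c_[(cc[:,0]-im["cx"])/im["fx"],(cc[:,1]-im["cy"])/im["fy"],np.ones(len(cc))]@Rc.T
    P=tc+d*(((c-tc)@n)/(d@n))[:,None]
    a=np.cross([0,0,1.],n); a/=np.linalg.norm(a); b=np.cross(n,a); q=np.c_[(P-c)@a,(P-c)@b]
    A=np.c_[2*q,np.ones(len(q))]; sol=np.linalg.lstsq(A,(q**2).sum(1),rcond=None)[0]; rad=np.sqrt(sol[2]+sol[0]**2+sol[1]**2)
    print(nm,"centre",c+a*sol[0]+b*sol[1],"rad",rad)
pg=w[gl]; print("glass depth offset along n", np.nanmedian((pg-c)@n))
# column + camera box heading
z=w[...,2]; 
for lo in(.262,):
    pp=w[(z>.20)&(z<.30)&(w[...,0]>.66)]; print("col",len(pp),np.nanmedian(pp,0))
E
```

```text
ring px 3598 glass px 942 98 137
n [ 0.6496 -0.435   0.6235] heading -33.80651502182031 tilt 38.572086893304125 rms 0.0022021421336217667 c [ 0.6301 -0.3087  0.1645]
ring centre [ 0.6679 -0.3176  0.1189] rad 0.1515834988513782
glass centre [ 0.6193 -0.3069  0.177 ] rad 0.04765837221917198
glass depth offset along n -0.0034278163934944044
col 3208 [ 0.6998 -0.3584  0.218 ]
```

```bash
python3 - <<'E'
from lens import *
s,im=pickle.load(open("wl.pkl","rb")); w=world(im,(s["ee_pos"],s["tool_rot"]))
for uv in [(290,258),(357,258),(323,232),(323,285),(323,258),(323,333),(323,365),(500,100)]: print(uv,w[uv[1],uv[0]],im["range_z"][uv[1],uv[0]],im["frame"][uv[1],uv[0]])
E
```

```text
(290, 258) [ 0.5908 -0.3123  0.1958] 0.30666605 [140 137 132]
(357, 258) [ 0.6234 -0.2725  0.1948] 0.30795512 [140 137 132]
(323, 232) [ 0.6076 -0.2929  0.1669] 0.32667404 [135 130 127]
(323, 285) [ 0.6065 -0.2929  0.2212] 0.29003707 [142 140 134]
(323, 258) [ 0.6057 -0.2919  0.1965] 0.3055043 [ 92 101 101]
(323, 333) [ 0.666  -0.3379  0.2178] 0.34815475 [222 224 226]
(323, 365) [ 0.7017 -0.3651  0.2261] 0.37633774 [107 107 110]
(500, 100) [ 0.7024 -0.1304 -0.0001] 0.41747513 [154 159 159]
```

```bash
python3 - <<'E'
from lens import *
s,im=pickle.load(open("wl.pkl","rb")); w=world(im,(s["ee_pos"],s["tool_rot"]))
H=im["hand_eye"]; M=R.from_quat(s["tool_rot"]).as_matrix(); Rc=M@H[:3,:3]; tc=M@H[:3,3]+s["ee_pos"]
g=cv2.cvtColor(im["frame"],cv2.COLOR_RGB2GRAY)
h=np.radians(-38); u=np.array([np.cos(h),np.sin(h),0]); L=np.array([.6065,-.292,.1965])
near=(abs((w-L)@u)<.010)&(np.linalg.norm(w-L,axis=-1)<.045)
ring=near&(g>110); k,l,stt,_=cv2.connectedComponentsWithStats(ring.astype(np.uint8)); ring=l==(1+np.argmax(stt[1:,4]))
gl=near&(g>70)&~cv2.dilate(ring.astype(np.uint8),np.ones((5,5))).astype(bool); k,l,stt,_=cv2.connectedComponentsWithStats(gl.astype(np.uint8)); gl=l==l[258,323]
p=w[ring]
for it in range(4):
    c=p.mean(0); n=np.linalg.svd(p-c,full_matrices=False)[2][2]; r=(p-c)@n; p=p[abs(r)<.004]
if n[0]<0:n=-n
print("N",ring.sum(),gl.sum(),"heading",np.degrees(np.arctan2(n[1],n[0])),"tilt",np.degrees(np.arcsin(n[2])),"rms",r.std(),"c",c)
for nm,mk in(("ring",ring),("glass",gl)):
    cs,_=cv2.findContours(mk.astype(np.uint8),cv2.RETR_EXTERNAL,cv2.CHAIN_APPROX_NONE); cc=max(cs,key=len)
    cc=cv2.convexHull(cc).astype(float)[:,0]
    d=np.c_[(cc[:,0]-im["cx"])/im["fx"],(cc[:,1]-im["cy"])/im["fy"],np.ones(len(cc))]@Rc.T
    P=tc+d*(((c-tc)@n)/(d@n))[:,None]
    a=np.cross([0,0,1.],n); a/=np.linalg.norm(a); b=np.cross(n,a); q=np.c_[(P-c)@a,(P-c)@b]
    A=np.c_[2*q,np.ones(len(q))]; sol=np.linalg.lstsq(A,(q**2).sum(1),rcond=None)[0]; rad=np.sqrt(sol[2]+sol[0]**2+sol[1]**2)
    print(nm,"centre",c+a*sol[0]+b*sol[1],"rad",rad)
print("glass offset",np.nanmedian((w[gl]-c)@n))
z=w[...,2]; v,uu=np.nonzero((z>.20)&(z<.24)&(w[...,0]>.69)&(w[...,0]<.74)&(w[...,1]<-.33)&(w[...,1]>-.40)&(g<140)&(g>90)); 
pc=w[v,uu]; print("col",len(pc),np.median(pc,0))
C=np.array([.7117,-.3714]); print("heading col-lens",np.degrees(np.arctan2(*(C-[.6066,-.2925])[::-1])),np.linalg.norm(C-[.6066,-.2925]))
E
```

```text
N 3144 930 heading -37.757084312953936 tilt 0.00937641183760872 rms 0.0005655522605217372 c [ 0.607  -0.2923  0.1986]
ring centre [ 0.607  -0.2923  0.1955] rad 0.034841442236017
glass centre [ 0.607  -0.2923  0.1946] rad 0.015088927970952381
glass offset -0.0012199598374446636
col 548 [ 0.7019 -0.3649  0.2284]
heading col-lens -36.896056118922196 0.1314200136965447
```

The wrist fit is clean: plane rms 0.6 mm, tilt 0.0°, heading -37.8°, glass centre about (0.606, -0.292, 0.195). That agrees with the top camera to 2–3 mm. Now I move above the T.

```bash
python3 - <<'E'
from plan import *
st()
T=.557*ex+.0715*ey+.25*ez
w=lin(T,down(97.75),16,60)
rows(w[:8]); rows(w[8:])
E
```

```text
t 12.5 meas [ 0.5242 -0.2337  0.3318] cmd-meas mm [3.0069 1.3158 1.1367] rot err deg [0.1738 0.1256 0.0254] F [-0.189  -0.1644 -0.3451] w 1.001
q [0.0908 0.4041 0.1948 2.0969 0.6579 0.2095 0.5418]
[60, 0.0026, 0.0035, -0.0004, -0.002, 0.006, -0.009,
60, 0.01, 0.0132, -0.0017, -0.009, 0.021, -0.034,
60, 0.0215, 0.0284, -0.0036, -0.019, 0.046, -0.072,
60, 0.0364, 0.048, -0.0061, -0.033, 0.077, -0.122,
60, 0.054, 0.0713, -0.009, -0.048, 0.115, -0.181,
60, 0.0737, 0.0973, -0.0123, -0.066, 0.157, -0.247,
60, 0.0948, 0.125, -0.0158, -0.085, 0.201, -0.317,
60, 0.1165, 0.1537, -0.0194, -0.105, 0.247, -0.39]
[60, 0.0091, 0.0348, 0.0037, -0.019, 0.047, -0.073,
60, 0.0179, 0.0685, 0.0072, -0.038, 0.091, -0.143,
60, 0.0262, 0.1, 0.0106, -0.056, 0.133, -0.209,
60, 0.0336, 0.1283, 0.0135, -0.072, 0.171, -0.268,
60, 0.0398, 0.1521, 0.0161, -0.085, 0.202, -0.318,
60, 0.0446, 0.1705, 0.018, -0.095, 0.227, -0.356,
60, 0.0477, 0.1824, 0.0192, -0.102, 0.243, -0.381,
60, 0.0488, 0.1866, 0.0197, -0.104, 0.248, -0.39]
```

Call:
play_rows --moves '[60,0.0026,0.0035,-0.0004,-0.002,0.006,-0.009,60,0.01,0.0132,-0.0017,-0.009,0.021,-0.034,60,0.0215,0.0284,-0.0036,-0.019,0.046,-0.072,60,0.0364,0.048,-0.0061,-0.033,0.077,-0.122,60,0.054,0.0713,-0.009,-0.048,0.115,-0.181,60,0.0737,0.0973,-0.0123,-0.066,0.157,-0.247,60,0.0948,0.125,-0.0158,-0.085,0.201,-0.317,60,0.1165,0.1537,-0.0194,-0.105,0.247,-0.39]'

```text
time_s: 13.3
ee_pos: [0.5341, -0.0406, 0.2916]
tool_rot: [0.124, 0.983, -0.042, 0.125]
force: [0.1, 0.2, 0.5]
width: 0.602
```

Call:
play_rows --moves '[60,0.0091,0.0348,0.0037,-0.019,0.047,-0.073,60,0.0179,0.0685,0.0072,-0.038,0.091,-0.143,60,0.0262,0.1,0.0106,-0.056,0.133,-0.209,60,0.0336,0.1283,0.0135,-0.072,0.171,-0.268,60,0.0398,0.1521,0.0161,-0.085,0.202,-0.318,60,0.0446,0.1705,0.018,-0.095,0.227,-0.356,60,0.0477,0.1824,0.0192,-0.102,0.243,-0.381,60,0.0488,0.1866,0.0197,-0.104,0.248,-0.39]'

```text
time_s: 14.1
ee_pos: [0.5416, 0.1479, 0.2497]
tool_rot: [-0.069, 0.998, 0.001, -0.0]
force: [-0.2, 0.8, -0.3]
width: 0.599
```

```bash
python3 - <<'E'
from plan import *
from bench import ctrl
st()
im0=ctrl.get_image("wrist")
im0=ctrl.get_image("wrist")
s=st(); im=ctrl.get_image("wrist")
pickle.dump((s,im),open("wt.pkl","wb"))
cv2.imwrite("pics/wt.png",im["frame"][:,:,::-1])
E
```

```text
t 14.1 meas [0.5416 0.1479 0.2497] cmd-meas mm [ 0.6626 -1.9506  0.2722] rot err deg [-0.1038  0.021  -0.1785] F [-0.2162  0.7949 -0.3109] w 0.599
q [-0.0796  0.6493 -0.4507  1.7678  0.3703  0.8093  1.0002]
t 14.2 meas [0.5416 0.1463 0.2497] cmd-meas mm [ 0.6603 -0.3148  0.2387] rot err deg [-0.0116  0.0053 -0.0427] F [ 0.532  -0.0636  0.3568] w 0.596
q [-0.0787  0.6484 -0.4487  1.7692  0.3708  0.8087  0.9995]
```

View pics/wt.png

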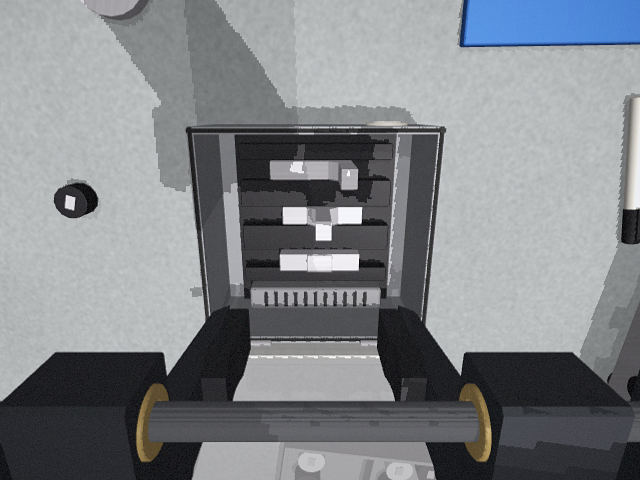

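The T is in the middle slot: web top at (323,232), flange pixels 283–361. I measure its pose.

```bash
python3 - <<'E'
from plan import *
s,im=pickle.load(open("wt.pkl","rb")); w=world(im,(s["ee_pos"],s["tool_rot"]))
g=cv2.cvtColor(im["frame"],cv2.COLOR_RGB2GRAY)
X=w@ex;Y=w@ey;z=w[...,2]
r=np.zeros((480,640),bool); r[200:245,275:370]=True
wt=r&(z>.066)&(z<.082); print("webtop n",wt.sum(),"X",np.percentile(X[wt],[2,50,98]),"Y",np.percentile(Y[wt],[2,50,98]),"z",np.median(z[wt]))
print(cv2.minAreaRect((np.c_[X[wt],Y[wt]]*1000).astype(np.float32)))
fl=r&(z>.017)&(z<.031)&(g>170); print("flange n",fl.sum(),"X",np.percentile(X[fl],[2,50,98]),"Y",np.percentile(Y[fl],[.5,50,99.5]),"z",np.median(z[fl]))
c=np.polyfit(Y[fl],X[fl],1); print("flange yaw rel deg",-np.degrees(np.arctan(c[0])))
print(cv2.minAreaRect((np.c_[X[fl],Y[fl]]*1000).astype(np.float32)))
wf=r&(z>.032)&(z<.066)&(g>60); print("web face",wf.sum(),np.percentile(X[wf],[5,50,95]),np.percentile(Y[wf],[5,50,95]))
# rim
rim=(z>.077)&(z<.088)&(X>.45)&(X<.64); print("rim Y",np.percentile(Y[rim],[.5,99.5]),"X",np.percentile(X[rim],.5), z[rim].mean())
o=im["frame"][150:300,180:450,::-1]; cv2.imwrite("pics/wtz.png",cv2.resize(o,None,fx=2.9,fy=2.9,interpolation=cv2.INTER_CUBIC))
E
```

```text
webtop n 327 X [0.5489 0.5555 0.5636] Y [0.0735 0.0789 0.085 ] z 0.07335044973899771
((556.41259765625, 79.26067352294922), (15.160491943359375, 11.611104011535645), 0.3847024440765381)
flange n 969 X [0.5494 0.557  0.5644] Y [0.0444 0.0886 0.1139] z 0.023558147891605125
flange yaw rel deg 0.1422778615839027
((564.3421020507812, 79.25344848632812), (30.368295669555664, 70.02021026611328), 0.19388514757156372)
web face 145 [0.5489 0.5492 0.5495] [0.0736 0.0788 0.0845]
rim Y [-0.017   0.1629] X 0.4795307504792641 0.0813031868954792
```

View pics/wtz.png

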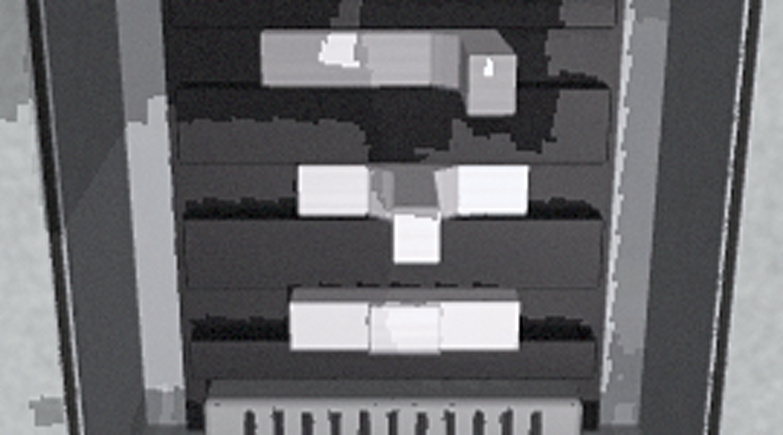

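The T centre is X=0.5565, Y=0.0792 (box axes), yaw about +0.25°, web top z=0.0734 as expected. I descend with the tips at about z=0.038, above the fillets and below the web top.

```bash
python3 - <<'E'
from plan import *
T=.5565*ex+.0792*ey+.0635*ez+np.array([.0006,-.0003,.0002])
Q=down(98.0); p0,q0=get()
w=lin(T+.12*ez,Q,8,60); 
w+=lin(T,Q,12,60,T+.12*ez,Q)
w+=[(30,T,Q)]+[(0,T,Q)]*3
for k in range(3): rows(w[8*k:8*k+8])
E
```

```text
[60, 0, 0.0003, 0.0028, 0, 0, 0,
60, 0, 0.0011, 0.0104, 0, 0, -0.001,
60, 0, 0.0023, 0.021, 0, 0, -0.001,
60, 0, 0.0037, 0.0331, 0, 0, -0.002,
60, 0, 0.005, 0.0453, 0, 0, -0.003,
60, 0, 0.0062, 0.0559, 0, 0, -0.004,
60, 0, 0.007, 0.0634, 0, 0, -0.004,
60, 0, 0.0073, 0.0663, 0, 0, -0.004]
[60, 0, 0, 0.0023, 0, 0, 0,
60, 0, 0, 0.0089, 0, 0, 0,
60, 0, 0, 0.0187, 0, 0, 0,
60, 0, 0, 0.0311, 0, 0, 0,
60, 0, 0, 0.0451, 0, 0, 0,
60, 0, 0, 0.06, 0, 0, 0,
60, 0, 0, 0.0748, 0, 0, 0,
60, 0, 0, 0.0889, 0, 0, 0]
[60, 0, 0, 0.0123, 0, 0, 0,
60, 0, 0.0001, 0.0222, 0, 0, 0,
60, 0, 0.0001, 0.0287, 0, 0, 0,
60, 0, 0.0001, 0.0311, 0, 0, 0,
30, 0, 0.0001, 0.0311, 0, 0, 0,
0, 0, 0.0001, 0.0311, 0, 0, 0,
0, 0, 0.0001, 0.0311, 0, 0, 0,
0, 0, 0.0001, 0.0311, 0, 0, 0]
```

Call:
play_rows --moves '[60,0,0.0003,0.0028,0,0,0,60,0,0.0011,0.0104,0,0,-0.001,60,0,0.0023,0.021,0,0,-0.001,60,0,0.0037,0.033,0,0,-0.002,60,0,0.005,0.0453,0,0,-0.003,60,0,0.0062,0.056,0,0,-0.004,60,0,0.007,0.0634,0,0,-0.004,60,0,0.0073,0.0663,0,0,-0.004]'

```text
time_s: 15.05
ee_pos: [0.5404, 0.1532, 0.1823]
tool_rot: [-0.07, 0.998, -0.0, -0.001]
force: [-0.2, -1.3, 0.3]
width: 0.6
```

Call:
play_rows --moves '[60,0,0,0.0023,0,0,0,60,0,0,0.009,0,0,0,60,0,0,0.0187,0,0,0,60,0,0,0.031,0,0,0,60,0,0,0.045,0,0,0,60,0,0,0.06,0,0,0,60,0,0,0.0748,0,0,0,60,0,0,0.0889,0,0,0]'

```text
time_s: 15.85
ee_pos: [0.5405, 0.153, 0.0931]
tool_rot: [-0.07, 0.998, -0.0, -0.0]
force: [1.0, -0.4, -0.1]
width: 0.601
```

```bash
python3 - <<'E'
from plan import *
from bench import ctrl
s=st()
p=s["ee_pos"]; print("X,Y",p@ex,p@ey, "target .5565 .0792")
im=ctrl.get_image("wrist"); cv2.imwrite("pics/wg.png",im["frame"][:,:,::-1])
E
```

```text
t 15.85 meas [0.5405 0.153  0.0931] cmd-meas mm [  0.7819   0.2876 -29.393 ] rot err deg [0.0011 0.0376 0.0095] F [ 1.0362 -0.419  -0.1056] w 0.601
q [-0.1834  0.8752 -0.2985  1.8764  0.524   0.4686  0.8557]
X,Y 0.5562317660147063 0.07868672891317337 target .5565 .0792
```

View pics/wg.png

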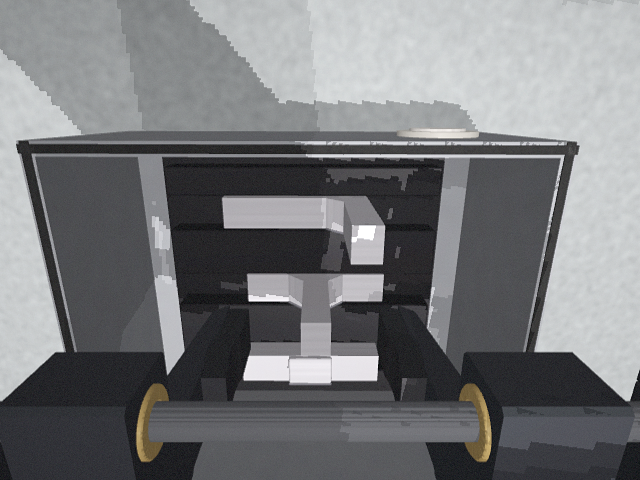

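The T web (316, 300–345) sits between the fingers and nothing is in the way. I complete the descent and close.

Call:
play_rows --moves '[60,0,0,0.0123,0,0,0,60,0,0.0002,0.0222,0,0,0,60,0,0.0004,0.0287,0,0,0,60,0,0.0005,0.0311,0,0,0,30,0,0.0005,0.0311,0,0,0,0,0,0.0005,0.0311,0,0,0,0,0,0.0005,0.0311,0,0,0,0,0,0.0005,0.0311,0,0,0]' --force 15

```text
time_s: 16.7
ee_pos: [0.541, 0.1536, 0.0638]
tool_rot: [-0.069, 0.998, -0.0, 0.0]
force: [0.4, -0.7, 0.6]
width: 0.262
```

Call:
play_rows --moves '[0,0,0,0,0,0,0,0,0,0,0,0,0,0,0,0,0,0,0,0,0,0,0,0,0,0,0,0,0,0,0,0,0,0,0,0,0,0,0,0,0,0,0,0,0,0,0,0,0,0,0,0,0,0,0,0]' --force 35

```text
time_s: 17.5
ee_pos: [0.5409, 0.1536, 0.0636]
tool_rot: [-0.07, 0.998, -0.0, 0.0]
force: [-0.1, 0.1, 5.1]
width: 0.133
```

```bash
python3 - <<'E'
from plan import *
p,q=get(); put(p+q.apply([0,.0004,0]),q)
s=st()
E
```

```text
t 17.5 meas [0.5409 0.1536 0.0636] cmd-meas mm [0.4094 0.0331 0.0889] rot err deg [-0.0061 -0.0198  0.0092] F [-0.1064  0.1193  5.0942] w 0.133
q [-0.2059  0.9232 -0.2618  1.8823  0.5491  0.4073  0.832 ]
```

It is gripped (0.133 of the stroke = 11.7 mm, web 12 mm). I lift straight up.

```bash
python3 - <<'E'
from plan import *
p,q=get()
w=lin(p+.171*ez,q,15,0)
w+=[w[-1]]
rows(w[:8]); rows(w[8:])
E
```

```text
[0, 0, 0, -0.0022, 0, 0, 0,
0, 0, 0, -0.0083, 0, 0, 0,
0, 0, 0, -0.0178, 0, 0, 0,
0, 0, 0, -0.03, 0, 0, 0,
0, 0, 0, -0.0443, 0, 0, 0,
0, 0, 0, -0.0602, 0, 0, 0,
0, 0, 0, -0.077, 0, 0, 0,
0, 0, 0, -0.094, 0, 0, 0]
[0, 0, 0, -0.0168, 0, 0, 0,
0, 0, 0, -0.0327, 0, 0, 0,
0, 0, -0.0001, -0.047, 0, 0, 0,
0, 0, -0.0001, -0.0592, 0, 0, 0,
0, 0, -0.0001, -0.0687, 0, 0, 0,
0, 0, -0.0001, -0.0748, 0, 0, 0,
0, 0, -0.0001, -0.077, 0, 0, 0,
0, 0, -0.0001, -0.077, 0, 0, 0]
```

Call:
play_rows --moves '[0,0,0,-0.0022,0,0,0,0,0,0,-0.0083,0,0,0,0,0,0,-0.0178,0,0,0,0,0,0,-0.03,0,0,0,0,0,0,-0.0443,0,0,0,0,0,0,-0.06,0,0,0,0,0,0,-0.077,0,0,0,0,0,0,-0.094,0,0,0]'

```text
time_s: 18.3
ee_pos: [0.5407, 0.1535, 0.159]
tool_rot: [-0.07, 0.998, -0.0, 0.0]
force: [-0.2, 0.2, -2.1]
width: 0.132
```

Call:
play_rows --moves '[0,0,0,-0.0168,0,0,0,0,0,0,-0.0327,0,0,0,0,0,0,-0.047,0,0,0,0,0,0,-0.059,0,0,0,0,0,0,-0.0687,0,0,0,0,0,0,-0.0748,0,0,0,0,0,0,-0.077,0,0,0,0,0,0,-0.077,0,0,0]'

```text
time_s: 19.1
ee_pos: [0.5406, 0.1535, 0.2344]
tool_rot: [-0.07, 0.998, -0.0, -0.0]
force: [-0.7, 0.6, -1.3]
width: 0.131
```

```bash
python3 - <<'E'
from plan import *
from bench import ctrl
st()
for n in("scene","wrist"):
    s=ctrl.read_state(); im=ctrl.get_image(n); pickle.dump((s,im),open(f"lift_{n}.pkl","wb"))
    f=im["frame"][:,:,::-1]
    if n=="scene": f=cv2.resize(f[130:330,260:470],None,fx=3,fy=3,interpolation=cv2.INTER_CUBIC)
    cv2.imwrite(f"pics/lift_{n}.png",f)
E
```

```text
t 19.1 meas [0.5406 0.1535 0.2344] cmd-meas mm [0.6266 0.0816 0.2857] rot err deg [0.0004 0.0108 0.0144] F [-0.6823  0.5706 -1.2963] w 0.131
q [-0.0974  0.6697 -0.4406  1.7823  0.3878  0.7766  0.9748]
```

View pics/lift_scene.png

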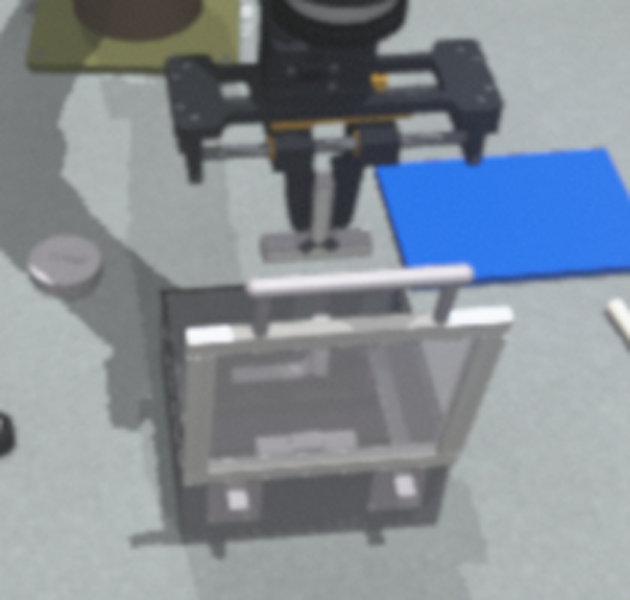

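View pics/lift_wrist.png

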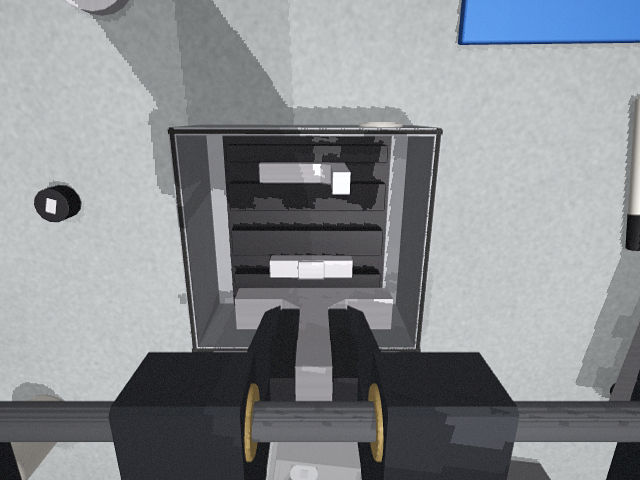

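The T hangs upright from its web edges, etched face (weld spots near (320,245)) towards +x, and the neighbours are untouched. I measure its pose in the tool frame.

```bash
cat > tih.py <<'E'
from plan import *
def meas(s,im,tag):
    w=world(im,(s["ee_pos"],s["tool_rot"])); t=R.from_quat(s["tool_rot"]).inv().apply((w-s["ee_pos"]).reshape(-1,3)).reshape(w.shape)
    g=cv2.cvtColor(im["frame"],cv2.COLOR_RGB2GRAY)
    x,y,z=t[...,0],t[...,1],t[...,2]
    print(tag)
    # flange band: below tips
    b=(z>.030)&(z<.056)&(abs(y)<.05)&(abs(x)<.03)
    p=t[b]; print(" region n",len(p),"x",np.percentile(p[:,0],[2,50,98]),"y",np.percentile(p[:,1],[1,50,99]),"z",np.percentile(p[:,2],[1,50,99]))
    side=1 if tag=="wrist" else -1
    f=b&(x*side>.004)&(z>.038)&(z<.052)
    p=t[f]; A=np.c_[p[:,1],p[:,2],np.ones(len(p))]
    for _ in range(4):
        sol=np.linalg.lstsq(A,p[:,0],rcond=None)[0]; r=p[:,0]-A@sol; k=abs(r)<.003; A,p=A[k],p[k]
    print(" face x=%.4f*y+%.4f*z+%.4f"%tuple(sol),"n",len(p),"rms mm",r.std()*1000,"yaw off deg",np.degrees(np.arctan(sol[0])),"pitch deg",np.degrees(np.arctan(sol[1])),"x at z=.04:",sol[2]+.04*sol[1])
    print("  face y range",np.percentile(p[:,1],[.5,99.5]),"mid",p[:,1].min()/2+p[:,1].max()/2,"zmax",np.percentile(p[:,2],99.5))
    # flange top
    ft=b&(abs(y)>.018)&(abs(y)<.033)&(abs(x)<.006); p=t[ft]
    if len(p)>10: print(" flange top z",np.median(p[:,2]), "roll deg",np.degrees(np.polyfit(p[:,1],p[:,2],1)[0]),len(p))
E
python3 - <<'E'
from tih import *
for n in("wrist","scene"):
    s,im=pickle.load(open(f"lift_{n}.pkl","rb")); meas(s,im,n)
E
```

```text
wrist
 region n 4257 x [-0.0066  0.0069  0.0078] y [-0.035  -0.0006  0.034 ] z [0.0312 0.0406 0.0517]
 face x=-0.0004*y+0.1131*z+0.0019 n 2477 rms mm 0.8285497464498363 yaw off deg -0.02399107322160608 pitch deg 6.454355139195472 x at z=.04: 0.006452340272629485
  face y range [-0.0351  0.0342] mid -0.00046681728007962053 zmax 0.0518417914894293
 flange top z 0.04017400680847718 roll deg 0.0031318391560937846 1221
scene
 region n 353 x [-0.011  -0.0081  0.0053] y [-0.0367 -0.0039  0.0329] z [0.0311 0.0404 0.052 ]
 face x=-0.0011*y+0.0027*z+-0.0089 n 194 rms mm 1.1895392092717822 yaw off deg -0.0632715879843406 pitch deg 0.1540756698229598 x at z=.04: -0.008789453243070896
  face y range [-0.0367  0.033 ] mid -0.001844695132494665 zmax 0.05194709854498785
 flange top z 0.03946609666280695 roll deg -0.3222920889133694 62
```

```bash
python3 - <<'E'
from plan import *
s,im=pickle.load(open("lift_wrist.pkl","rb"))
w=world(im,(s["ee_pos"],s["tool_rot"])); t=R.from_quat(s["tool_rot"]).inv().apply((w-s["ee_pos"]).reshape(-1,3))
f=(t[:,2]>.0425)&(t[:,2]<.051)&(abs(t[:,1])<.033)&(t[:,0]>.005)&(t[:,0]<.011); p=t[f]
sol=np.linalg.lstsq(np.c_[p[:,1],p[:,2]-.045,np.ones(len(p))],p[:,0],rcond=None)[0]; print("back face",sol,len(p))
f=(t[:,2]>-.02)&(t[:,2]<.028)&(abs(t[:,1])<.004)&(t[:,0]>.004)&(t[:,0]<.012); p=t[f]; print("web",len(p),np.median(p,0),np.polyfit(p[:,2],p[:,0],1) if len(p)>5 else 0)
L=np.array([.606,-.2922,.195]); h=np.radians(-37.7); u=np.array([np.cos(h),np.sin(h),0])
Q=down(np.degrees(h)+90); face=np.array([-.0078,-.0004,.040])
T=L-.12*u-Q.apply(face)+np.array([.0005,0,.0003]); print("T",T)
p0,q0=get(); print(np.degrees((q0.inv()*Q).as_rotvec()))
w_=lin(T,Q,23,0); w_+=[w_[-1]]
for k in range(3): rows(w_[8*k:8*k+8])
E
```

```text
back face [-0.0005  0.0017  0.0074] 1140
web 1421 [0.0073 0.0001 0.0025] [0.0259 0.007 ]
T [ 0.5056 -0.2137  0.2353]
[-0.019   0.0099 45.6866]
[0, 0.0005, -0.002, 0, 0, 0, 0.004,
0, 0.0018, -0.0077, 0, 0, 0, 0.017,
0, 0.004, -0.0167, 0, 0, 0, 0.037,
0, 0.0069, -0.0288, 0, 0, 0, 0.064,
0, 0.0105, -0.0435, -0.0001, 0, 0, 0.097,
0, 0.0146, -0.0605, -0.0001, 0, 0, 0.134,
0, 0.0191, -0.0795, -0.0001, 0, 0, 0.177,
0, 0.0241, -0.1, -0.0001, 0, 0, 0.222]
[0, 0.0003, -0.0224, -0.0001, 0, 0, 0.049,
0, 0.0006, -0.0458, -0.0001, 0, 0, 0.099,
0, 0.0009, -0.0696, -0.0001, 0, 0, 0.151,
0, 0.0013, -0.0937, -0.0002, 0, 0, 0.203,
0, 0.0016, -0.1176, -0.0002, 0, 0, 0.254,
0, 0.0019, -0.1409, -0.0002, 0, 0, 0.305,
0, 0.0023, -0.1633, -0.0003, 0, 0, 0.353,
0, 0.0026, -0.1844, -0.0003, 0, 0, 0.399]
[0, -0.0074, -0.0181, 0, 0, 0, 0.042,
0, -0.0139, -0.0343, 0, 0, 0, 0.08,
0, -0.0196, -0.0484, 0, 0, 0, 0.112,
0, -0.0243, -0.0599, -0.0001, 0, 0, 0.139,
0, -0.0278, -0.0685, -0.0001, 0, 0, 0.159,
0, -0.03, -0.0739, -0.0001, 0, 0, 0.172,
0, -0.0307, -0.0758, -0.0001, 0, 0, 0.176,
0, -0.0307, -0.0758, -0.0001, 0, 0, 0.176]
```

Call:
play_rows --moves '[0,0.0005,-0.002,0,0,0,0.004,0,0.0018,-0.0077,0,0,0,0.017,0,0.004,-0.0167,0,0,0,0.037,0,0.0069,-0.0288,0,0,0,0.064,0,0.0105,-0.0435,-0.0001,0,0,0.097,0,0.0146,-0.0605,-0.0001,0,0,0.134,0,0.0191,-0.0795,-0.0001,0,0,0.177,0,0.0241,-0.1,-0.0001,0,0,0.222]'

```text
time_s: 20.0
ee_pos: [0.5305, 0.0491, 0.2346]
tool_rot: [0.044, 0.999, -0.0, 0.0]
force: [-0.3, -0.5, -1.0]
width: 0.131
```

Call:
play_rows --moves '[0,0.0003,-0.0224,-0.0001,0,0,0.049,0,0.0006,-0.0458,-0.0001,0,0,0.099,0,0.0009,-0.0696,-0.0001,0,0,0.151,0,0.0013,-0.0937,-0.0002,0,0,0.203,0,0.0016,-0.1176,-0.0002,0,0,0.254,0,0.0019,-0.1409,-0.0002,0,0,0.305,0,0.0023,-0.1633,-0.0003,0,0,0.353,0,0.0026,-0.1844,-0.0003,0,0,0.399]'

```text
time_s: 20.8
ee_pos: [0.5119, -0.135, 0.235]
tool_rot: [0.241, 0.97, -0.0, 0.0]
force: [-0.4, 0.1, -2.3]
width: 0.137
```

Call:
play_rows --moves '[0,-0.0074,-0.0181,0,0,0,0.042,0,-0.0139,-0.0343,0,0,0,0.08,0,-0.0196,-0.0484,0,0,0,0.112,0,-0.0243,-0.06,-0.0001,0,0,0.139,0,-0.0278,-0.0685,-0.0001,0,0,0.159,0,-0.03,-0.0739,-0.0001,0,0,0.172,0,-0.0307,-0.0758,-0.0001,0,0,0.176,0,-0.0307,-0.0758,-0.0001,0,0,0.176]'

```text
time_s: 21.6
ee_pos: [0.5051, -0.2134, 0.235]
tool_rot: [0.323, 0.946, 0.0, 0.0]
force: [0.1, -0.1, -1.9]
width: 0.135
```

```bash
python3 - <<'E'
from tih import *
from bench import ctrl
st()
for n in("scene","wrist","top"):
    s=ctrl.read_state(); im=ctrl.get_image(n); pickle.dump((s,im),open(f"fin_{n}.pkl","wb"))
    if n!="top": meas(s,im,n)
    f=im["frame"][:,:,::-1]
    if n=="scene": f=cv2.resize(f[130:330,20:290],None,fx=2.9,fy=2.9,interpolation=cv2.INTER_CUBIC)
    cv2.imwrite(f"pics/fin_{n}.png",f)
s=st()
L=np.array([.606,-.2922,.195]); h=np.radians(-37.7); u=np.array([np.cos(h),np.sin(h),0]); v=np.array([-u[1],u[0],0])
q=R.from_quat(s["tool_rot"]); f=s["ee_pos"]+q.apply([-.0077,-.0004,.040])-L
print("face in lens frame mm",np.array([f@u,f@v,f[2]])*1000,"yaw",np.degrees(np.arctan2(*(-q.as_matrix()[:2,0])[::-1])))
E
```

```text
t 21.6 meas [ 0.5051 -0.2134  0.235 ] cmd-meas mm [ 0.5238 -0.3483  0.3246] rot err deg [-0.0196  0.0141 -0.0132] F [ 0.1291 -0.1457 -1.9029] w 0.135
q [ 0.4766  0.6327 -0.2645  1.828   0.2388  0.7118  0.9927]
scene
 region n 242 x [-0.0113 -0.0075  0.0046] y [-0.0343  0.011   0.0357] z [0.0322 0.0403 0.0518]
 face x=0.0121*y+-0.1253*z+-0.0040 n 114 rms mm 1.2711698176410333 yaw off deg 0.6934519759342387 pitch deg -7.143971058203327 x at z=.04: -0.009004197994862236
  face y range [-0.0352  0.0355] mid -0.00034166171627225683 zmax 0.05131140006001507
 flange top z 0.039732489107839955 roll deg 2.0439473426555272 46
wrist
 region n 4250 x [-0.0071  0.0063  0.0073] y [-0.0354 -0.0008  0.0337] z [0.0313 0.0406 0.0518]
 face x=0.0005*y+0.0842*z+0.0027 n 2349 rms mm 0.6879555493990063 yaw off deg 0.027749632391201255 pitch deg 4.813643620294752 x at z=.04: 0.006114174966809449
  face y range [-0.0355  0.0338] mid -0.0009519261509410362 zmax 0.05184227717527515
 flange top z 0.040215097209294635 roll deg 0.03735562588399458 1271
t 21.75 meas [ 0.5052 -0.2129  0.235 ] cmd-meas mm [ 0.4126 -0.8324  0.2749] rot err deg [-0.0302  0.0144 -0.0637] F [-0.3689 -0.4762 -1.5699] w 0.132
q [ 0.476   0.6325 -0.2648  1.8283  0.2388  0.7117  0.9927]
face in lens frame mm [-120.5822    0.7251    0.0379] yaw -37.614453040208666
```

View pics/fin_scene.png

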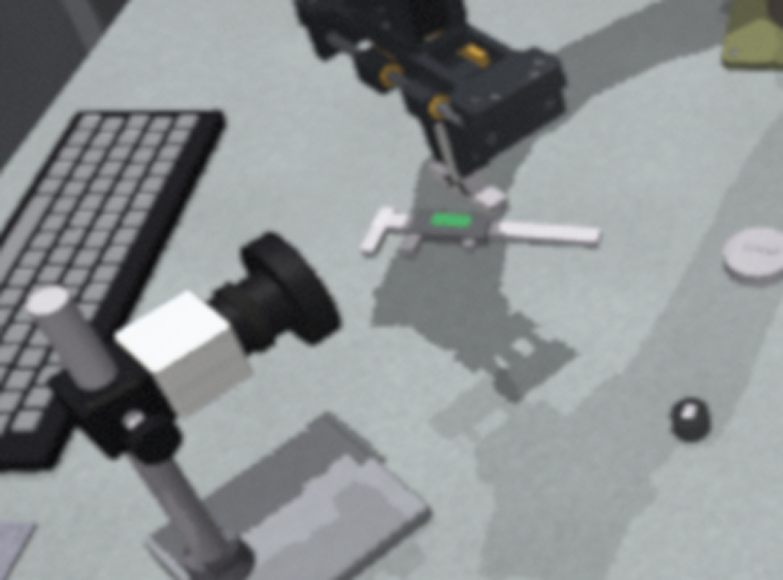

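View pics/fin_wrist.png

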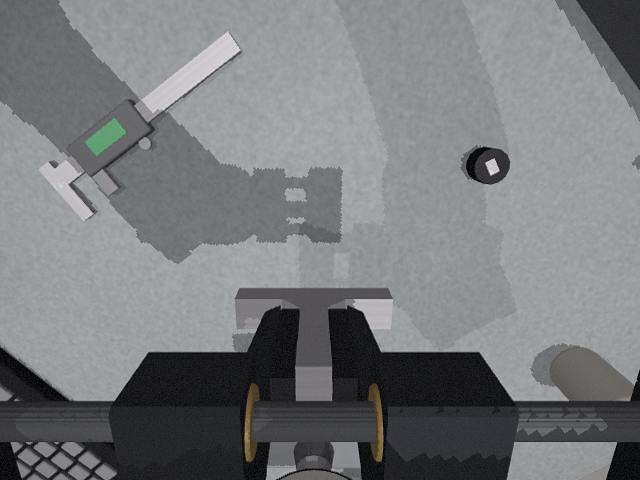

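View pics/fin_top.png

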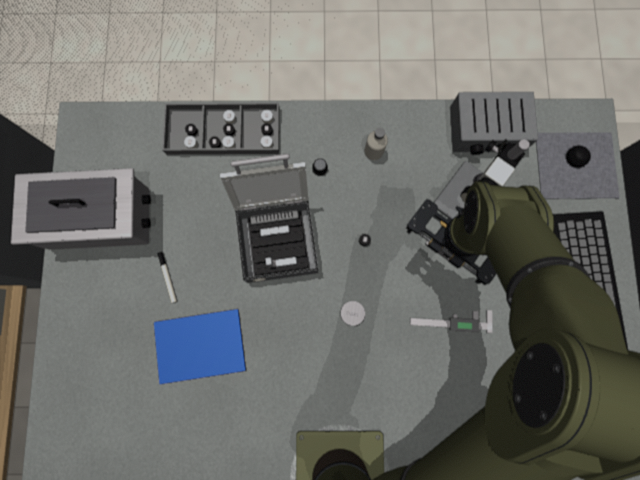

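The T is held before the lens, which sits below it at bottom centre of the wrist view (row 470). The lid is open, both other sections are in their slots, and the bench items are unchanged. The remaining error is about 0.6 mm, so I nudge it and let it settle.

Call:
play_rows --moves '[0,-0.0003,-0.0002,0,0,0,0,0,-0.0006,-0.0005,0,0,0,0,0,-0.0006,-0.0005,0,0,0,0,0,-0.0006,-0.0005,0,0,0,0,0,-0.0006,-0.0005,0,0,0,0,0,-0.0006,-0.0005,0,0,0,0,0,-0.0006,-0.0005,0,0,0,0,0,-0.0006,-0.0005,0,0,0,0]'

```text
time_s: 22.55
ee_pos: [0.5051, -0.2145, 0.235]
tool_rot: [0.323, 0.946, -0.0, 0.0]
force: [-0.7, -0.4, -1.4]
width: 0.132
```

Call:
play_rows --moves '[0,0,0,0,0,0,0,0,0,0,0,0,0,0,0,0,0,0,0,0,0,0,0,0,0,0,0,0,0,0,0,0,0,0,0,0,0,0,0,0,0,0,0,0,0,0,0,0,0,0,0,0,0,0,0,0]'

```text
time_s: 23.35
ee_pos: [0.5051, -0.2145, 0.235]
tool_rot: [0.323, 0.946, -0.0, 0.0]
force: [1.1, 0.2, -2.0]
width: 0.132
```

```bash
python3 - <<'E'
from tih import *
from bench import ctrl
L=np.array([.606,-.2922,.195]); h=np.radians(-37.7); u=np.array([np.cos(h),np.sin(h),0]); v=np.array([-u[1],u[0],0])
def rep(s):
    q=R.from_quat(s["tool_rot"]); f=s["ee_pos"]+q.apply([-.0077,-.0006,.040])-L
    print("face in lens frame mm",np.array([f@u,f@v,f[2]])*1000,"yaw",np.degrees(np.arctan2(*(-q.as_matrix()[:2,0])[::-1])),"tool z",q.as_matrix()[:,2], s["dq"].round(4))
s=ctrl.read_state(); im=ctrl.get_image("wrist"); meas(s,im,"wrist"); rep(s)
im=ctrl.get_image("scene"); w=world(im)
X=w@ex; Y=w@ey; lid=(w[...,2]>.12)&(X>.62)&(X<.74)&(Y>-.02)&(Y<.165); p=w[lid]
c=np.polyfit(p[:,2],p@ex,1); print("lid lean deg",np.degrees(np.arctan(c[0])),len(p),"top z",p[:,2].max())
s=st(); rep(s)
E
```

```text
wrist
 region n 4242 x [-0.0072  0.0063  0.0073] y [-0.0354 -0.0011  0.0336] z [0.0315 0.0406 0.0517]
 face x=-0.0015*y+0.0829*z+0.0028 n 2359 rms mm 0.6953465935747826 yaw off deg -0.08353942517752576 pitch deg 4.738548556599044 x at z=.04: 0.006121686620522716
  face y range [-0.0355  0.0338] mid -0.0008330510555371803 zmax 0.05178476402841697
 flange top z 0.040234728565070044 roll deg 0.01820225505162029 1266
face in lens frame mm [-119.6325   -0.7844    0.0134] yaw -37.69216105630581 tool z [ 0.0001 -0.0003 -1.    ] [ 0.0007 -0.001  -0.0008  0.0001 -0.0009 -0.0009 -0.0001]
lid lean deg 10.278361847687304 4859 top z 0.29583986665287276
t 23.45 meas [ 0.5051 -0.2145  0.235 ] cmd-meas mm [0.4613 0.7541 0.3011] rot err deg [-0.004   0.0032  0.017 ] F [ 0.3844  0.0913 -1.7497] w 0.132
q [ 0.478   0.6331 -0.2642  1.8267  0.2389  0.7126  0.994 ]
face in lens frame mm [-119.6433   -0.7891    0.0134] yaw -37.6950741100057 tool z [ 0.0001 -0.0003 -1.    ] [-0.002   0.0004  0.0008 -0.0019  0.0001 -0.0016 -0.0006]
```

Call:
play_rows --moves '[0,0.0002,0.0005,0,0,0,0,0,0.0003,0.0009,0,0,0,0,0,0.0003,0.0009,0,0,0,0,0,0.0003,0.0009,0,0,0,0,0,0.0003,0.0009,0,0,0,0,0,0.0003,0.0009,0,0,0,0,0,0.0003,0.0009,0,0,0,0,0,0.0003,0.0009,0,0,0,0]'

```text
time_s: 24.25
ee_pos: [0.5054, -0.2136, 0.235]
tool_rot: [0.323, 0.946, -0.0, 0.0]
force: [0.5, 0.4, -1.0]
width: 0.128
```

Call:
play_rows --moves '[0,0,0,0,0,0,0,0,0,0,0,0,0,0,0,0,0,0,0,0,0,0,0,0,0,0,0,0,0,0,0,0,0,0,0,0,0,0,0,0,0,0,0,0,0,0,0,0,0,0,0,0,0,0,0,0]'

```text
time_s: 25.05
ee_pos: [0.5055, -0.2136, 0.235]
tool_rot: [0.323, 0.946, -0.0, 0.0]
force: [0.5, 0.4, -1.7]
width: 0.133
```

```bash
python3 - <<'E'
from tih import *
from bench import ctrl
L=np.array([.606,-.2922,.195]); h=np.radians(-37.7); u=np.array([np.cos(h),np.sin(h),0]); v=np.array([-u[1],u[0],0])
s=ctrl.read_state(); im=ctrl.get_image("wrist")
w=world(im,(s["ee_pos"],s["tool_rot"])); t=R.from_quat(s["tool_rot"]).inv().apply((w-s["ee_pos"]).reshape(-1,3))
f=(t[:,2]>.0425)&(t[:,2]<.051)&(abs(t[:,1])<.033)&(t[:,0]>.004)&(t[:,0]<.011); p=t[f]
sol=np.linalg.lstsq(np.c_[p[:,1],p[:,2]-.045,np.ones(len(p))],p[:,0],rcond=None)[0]; print("back face slopes y,z, x",sol,len(p))
f=(t[:,2]>-.02)&(t[:,2]<.028)&(abs(t[:,1])<.004)&(t[:,0]>.004)&(t[:,0]<.012); p=t[f]; print("web",len(p),np.polyfit(p[:,2],p[:,0],1), p[:,2].min(),p[:,2].max())
q=R.from_quat(s["tool_rot"]); f=s["ee_pos"]+q.apply([sol[2]-.015,-.0007,.040])-L
print("face in lens frame mm",np.array([f@u,f@v,f[2]])*1000,"yaw",np.degrees(np.arctan2(*(-q.as_matrix()[:2,0])[::-1])),s["force"],s["time_s"],s["width"])
im=ctrl.get_image("top"); w=world(im); print("lens? top")
E
```

```text
back face slopes y,z, x [-0.0002  0.0002  0.0068] 1130
web 1379 [0.0186 0.0065] -0.011132509571181273 0.027996759960248405
face in lens frame mm [-119.4361    0.0416   -0.0033] yaw -37.686608257026926 [ 0.5154  0.3521 -1.7364] 25.05 0.13253446758075205
lens? top
```

```bash
python3 - <<'E'
from tih import *
from bench import ctrl
s=ctrl.read_state(); im=ctrl.get_image("wrist")
w=world(im,(s["ee_pos"],s["tool_rot"])); t=R.from_quat(s["tool_rot"]).inv().apply((w-s["ee_pos"]).reshape(-1,3))
for a,b in((-.006,.028),(0,.028),(-.006,.051)):
    f=(t[:,2]>a)&(t[:,2]<b)&(abs(t[:,1])<.004)&(t[:,0]>.003)&(t[:,0]<.012); p=t[f]; print("web",len(p),np.polyfit(p[:,2],p[:,0],1))
for z in np.arange(-.008,.05,.006):
    f=(abs(t[:,2]-z)<.003)&(abs(t[:,1])<.004)&(abs(t[:,0])<.012); print(round(z,3),f.sum(),np.median(t[f,0]) if f.any() else 0)
E
```

```text
web 1032 [0.0007 0.0067]
web 801 [0.0016 0.0067]
web 1448 [0.0006 0.0067]
-0.008 1040 0.0017510529046553102
-0.002 234 0.0067558887283483225
0.004 205 0.006726542567195557
0.01 172 0.0067517340683077905
0.016 168 0.00675832125682066
0.022 147 0.0067953859376813424
0.028 134 0.00680652316389955
0.034 112 0.006783780530261815
0.04 103 0.00684147470514045
0.046 102 0.006733572670872746
```

The T is upright within 0.1°, square, centred, and still. Handing in.

```bash
python3 - <<'E'
from bench import ctrl
print(ctrl.sign_off()); s=ctrl.read_state(); print(s["time_s"],s["ee_pos"],s["width"])
E
```

```text
the job is handed in; nothing more can be done
None
the job is handed in; nothing more can be done
```

The T section is held in front of the inspection camera with the lid open, and the job was handed in at about 25 s of the 56 s allowed.

I raised the lid by its bar, set it down slowly onto the stop, and released it. I then lifted the T from the middle slot by the narrow sides of its web (35 N grip) and carried it to the lens.

Last checks, from the wrist camera, the arm's own pose reading and the scene and top cameras:

| Check | Result |
|---|---|
| Distance from lens to etched face | about 119.4–119.8 mm (target 120) |
| Foot of the web, off the lens axis | under 0.5 mm sideways and in height, by my own lens estimate |
| Squareness to the lens and uprightness | within about 0.1° of the measured lens heading (-37.7°) |
| Lid | standing open at about 10° beyond upright |
| Contact with the lid stop | about 14 N |
| Highest wrist force seen, at the end of any move | about 33 N, while raising the lid |
| Other sections and bench items | look unmoved in the top view |

- **Lens position:** this is the main uncertainty. The wrist and top cameras differed by 2–3 mm on the lens centre, and the heading estimates ranged from -36.7° to -38.8°.
- **Scene-camera check:** at the final pose its view of the T was too coarse and nearly edge-on. Its fits of several degrees of tilt disagreed with the wrist camera, and I did not use them.

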